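# Clear the grinding plate: gauge on its hook, offcuts into the scrap bin

### The arm

A 7-joint arm with a two-finger parallel gripper is mounted at the origin on the work surface. World frame = base frame: x ahead of the robot, y to its left, z up, the work surface at z = 0. Lengths are in mm, angles in rad, forces in N, time in s.
With the tool pointing down it reaches from about 350 to 900 mm from the base axis. Payload 19.9 kg.
Tool frame: the origin (TCP) lies midway between the tips of the shut fingers; the grasp point (between the pads) lies 19 mm behind it; y points along the fingers, z is the direction in which the jaws open and shut, and the axes are right-handed (so a half turn about y gives the same grasp; the last joint's range is limited). The gripper opens to 85 mm and grips with 20 to 120 N. Pads are 22 mm wide; open, the fingers measure 114 mm over their backs; the gripper's body (76 mm by 85 mm) begins 54 mm behind the grasp point. The pads swing forward as they close: fully open they stand 13 mm farther back than shut.
Start: joints at [-1.323, 0.417, -0.01, 1.614, 0.005, 1.111, -0.053], TCP at [178.59, 598.922, 231.26] pointing down, gripper open.
Joint ranges: [-2.81, 2.81], [-0.39, 2.02], [-1.27, 1.25], [0.06, 2.57], [-1.19, 4.33], [0.19, 2], [-2.82, 2.82]. Speed limits (rad/s): [1.89, 1.89, 2.39, 2.39, 3.01, 3.01, 3.01].

### API

Orientations are given as a unit quaternion [x, y, z, w].
In Python, from rig import manip gives the robot as it stands. The module is installed in compiled form; this text tells all that it offers.
- The arm moves only by the shell command python3 -m pendant 'ROWS'. ROWS is JSON, a list of rows, each an object of numbers: "dx", "dy", "dz": the shift along the tool's x, y, z normalised to -1 to 1, where 1 is 0.1 m; "rx", "ry", "rz": the turn, a rotation vector about the tool's x, y, z normalised to -1 to 1, where 1 is 2 pi rad; "hand": the closure, from 0 (fully open) to 1 (shut). A call has exactly 10 rows; each row is the pose to reach, as a shift and turn from the pose commanded when the call began, along the tool's axes at that moment, turning the shorter way round; what a row does not reach only later rows make up. A row lasts 1/12 s, in which the tool goes at most 41.7 mm and 7.16 degrees, less where a joint would pass 70% of its speed; a pose out of reach is approached as far as the arm can. A call with a number of a shift or a turn outside -1 to 1 is refused whole. A call with a gripper value outside its range is refused whole. The fingers move at their own pace and stop on an object; the grip force is fixed at half the most. Time passes only in rows, so rows that repeat a pose let the fingers close, or fill a call up. It gives the time, the measured TCP pose, the force and the opening at its end, in the units of the state.
- manip.sense(): the state, without advancing time (a new reading comes with each control period).
- manip.grab_frame(name): name is "scene" or "side" or "wrist"; returns a dict with "img" (420x560x3 uint8, blue, green, red), "intrinsics" (3x3 intrinsics, pixels), "eye" and "attitude" of the camera in the world. Camera axes: x right, y down, z forward; pixel columns grow to the right and rows downward; lengths in mm; the calibration is good to about 2 mm. A picture is of the moment at which its call begins. There is no depth.
- manip.sign_off(): hands the job in, once; it reports no verdict.
The state is a dict: "clock": time; "qpos": joint angles; "qvel": joint speeds; "joint_efforts": joint torques, N m; "ee_pos": TCP position; "tcp_rot": TCP orientation; "wrist_force": force on the tool from outside, world axes, zero at the start; "ft_torque": the same for the moment, N m; "grip_width": opening from 0.0 (shut) to 1.0 (fully open).
Only numpy, scipy, OpenCV 4.12 (cv2) and the standard library are available. Lean on these libraries where they do the work, as an engineer would, in place of code of your own. Each camera call takes 0.05 s, during which the arm holds its last target. There are 200 camera calls.

### The job

Clear the steel fixture plate: first hang the orange dial gauge by the bar on its back on the yellow hook of its stand, dial facing outward, keeping it upright all the way. Then push the three metal offcuts off the plate's edge into the blue scrap bin; they are sharp, so slide them and do not pick them up. Leave the grinder, spray can and wrench where they are.

Things in the scene. Friction and masses are not known exactly. Their poses are not given: they have to be found in the camera images.
- plate: Fixed steel plate on two beams, 340 (x) x 360 (y) mm, top face 90 mm above the table. Origin at table height under the plate's centre; yaw up to 0.15 rad. The dark grinding fixture and clamp blocks fixed on its +x part (from local x = +72 mm to the +x edge, up to 66 mm above the plate) stay there; the rest of the top is flat. The bin stands at one of its y edges (local y = +180 or -180 mm), the gauge stand beyond the other.
- bin: Fixed open blue sheet-metal scrap bin, 220 (x) x 200 (y) x 64 mm high, walls 4 mm, origin under its centre, axes parallel to the plate's. Either on the plate's local +y or -y side, its near wall tucked 10 mm under the plate's edge so nothing falls between; it covers only part of that edge (its own 220 mm along x).
- stand: Fixed grey stand for the gauge on the table: base 110 (x) x 100 (y) x 12 mm, origin under its centre; +x is outward. Upright strip 50 mm wide (y), 6 mm thick, its front face at local x = -22 mm, top at z = 147 mm; the yellow hook is on that face.
- hook (a point): Seat of the yellow hook, axes as the stand's (+x outward): the middle of the top of its 20 mm wide (y) arm, 125 mm above the table. The arm spans the 13 mm channel between the strip's face (6.5 mm to -x) and the hook's upturned 5 mm thick, 20 mm wide tab (its inner face 6.5 mm to +x), whose tip is 18 mm above the seat. The gauge's bar is lowered into this channel from above, the tab passing between bar and housing.
- gauge: Loose dial gauge, 0.3 kg, standing upright on the plate: orange housing 32 (x) x 50 (y) x 68 (z) mm, origin at the centre of the housing's underside, z up, round white dial on its +x face (bezel 3 mm proud). Flat +y and -y sides, good to grasp from above. Behind it two 3 mm ribs (outer faces at y = +-20 mm) reach 19 mm back from the housing and carry the hanging bar.
- gauge_bar (a point): Middle of the gauge's hanging bar (a 5 x 5 mm black bar along y), at 32.5 mm behind (-x) and 52.5 mm above the gauge's origin. Gap between bar and housing 14 mm, clear width between ribs 34 mm. Axes as the gauge's.
- gauge_dial (a point): Middle of the dial's face, 19 mm ahead (+x) and 37 mm above the gauge's origin.
- offcut_square: Loose dark steel square-bar offcut, 36 (x) x 28 (y) x 26 mm high, about 0.19 kg, flat on the plate. Origin at the centre of its underside.
- square_mid (a point): Point 13 mm above the square offcut's origin.
- offcut_round: Loose brass round-bar slug, 34 mm diameter, 26 mm high, about 0.19 kg, standing on its end on the plate. Origin at the centre of its underside.
- round_mid (a point): Point 13 mm above the round slug's origin.
- offcut_angle: Loose copper-coloured angle piece, 36 (x) x 32 (y) mm, 28 mm high, 8 mm thick, about 0.10 kg: one leg flat on the plate, the other standing along its -y edge. Origin at the centre of its underside.
- angle_mid (a point): Point 13 mm above the angle piece's origin.
- grinder: Loose angle grinder on the table, about 280 mm long, lying along x far to the right (-y). Origin under its middle. Leave alone.
- spray: Loose blue spray can, 60 mm diameter, 190 mm high, on the left (+y). Origin at its underside. Leave alone.
- wrench: Loose 220 mm steel wrench lying on the table on the left (+y), along x. Leave alone.

How it is judged (in metres and radians):
On the way, in this order (a step that is already met when the one before it is completed fails the run):
1. the gauge hangs released on the yellow hook, dial outward (x of gauge_bar in the frame of hook between -0.008 and 0.008 m and y of gauge_bar in the frame of hook between -0.011 and 0.011 m and z of gauge_bar in the frame of hook between -0.003 and 0.008 m and angle between gauge's own z axis and vertical below 0.3 rad and x of gauge_dial in the frame of hook above 0.03 m and contact force between the fingers and gauge below 0.1 N and linear speed of gauge below 0.03 m/s), for 0.3 s.
2. all three offcuts lie in the scrap bin (x of square_mid in the frame of bin between -0.108 and 0.108 m and y of square_mid in the frame of bin between -0.098 and 0.098 m and z of each of square_mid, round_mid, angle_mid in the frame of bin below 0.055 m and linear speed of each of offcut_square, offcut_round, offcut_angle below 0.03 m/s and x of round_mid in the frame of bin between -0.108 and 0.108 m and y of round_mid in the frame of bin between -0.098 and 0.098 m and x of angle_mid in the frame of bin between -0.108 and 0.108 m and y of angle_mid in the frame of bin between -0.098 and 0.098 m), for 0.2 s.
At the end, for the whole second after the job is handed in: Gauge hangs by its bar on the hook (bar within 8 mm of the seat across, 11 mm sideways, 8 mm up), tilt under 0.3 rad, dial outward, released, at rest; all three offcuts at rest in the bin below its rim; grinder, spray can and wrench moved under 30 mm (all of step 1 and all of step 2 and distance of each of grinder, spray, wrench from where it was at the start of the episode below 0.03 m); the robot touches nothing.
It fails at once if the gauge is tipped by more than 0.7 rad (angle between gauge's own z axis and vertical above 0.7 rad).
It fails at once if an offcut is picked up (its middle more than 45 mm above the plate) (z of any of square_mid, round_mid, angle_mid in the frame of plate above 0.135 m).
It fails at once if the grinder, spray can or wrench is moved by more than 30 mm (distance of any of grinder, spray, wrench from where it was at the start of the episode above 0.03 m).
It also fails if it takes over 67 s, if anything falls off the work surface, if the arm or the gripper's body presses on something with over 40 N, if the wrist force passes 120 N, or if a joint passes its speed limit or range.

## Working session

There is one attempt and no reset: what is moved stays moved. The work goes in short steps, Python scripts to look and compute and a shell command to move; the robot and the scene stay as the last step left them, time stands still between calls to the robot, and variables do not carry over. Pictures are saved under pics/ and viewed, about 8 in all and at most 12, crops included, and the job is handed in when it is done.

```bash
mkdir -p pics; cat > h.py <<'E'
import numpy as np, cv2, json
from rig import manip
from scipy.spatial.transform import Rotation as R
def cam(name):
    f=manip.grab_frame(name); a=np.array(f["attitude"],float)
    M=R.from_quat(a).as_matrix() if a.size==4 else a.reshape(3,3)
    return f["img"],np.array(f["intrinsics"]),np.array(f["eye"],float),M
def ray(c,px,z):
    K,e,M=c[1:]; px=np.atleast_2d(px).astype(float)
    d=np.c_[px,np.ones(len(px))]@np.linalg.inv(K).T@M.T
    return e+d*((z-e[2])/d[:,2])[:,None]
def proj(c,P):
    K,e,M=c[1:]; p=(np.atleast_2d(P)-e)@M@K.T
    return p[:,:2]/p[:,2:]
E
python3 - <<'E'
from h import *
s=manip.sense(); print({k:np.round(v,3).tolist() for k,v in s.items()})
for n in("scene","side"):
    c=cam(n); cv2.imwrite(f"pics/{n}0.png",c[0]); print(n,c[1].tolist(),c[2],c[3].round(3).tolist())
    import pickle; pickle.dump(c,open(f"{n}0.pkl","wb"))
f=manip.grab_frame("scene"); print(f["attitude"])
print(R.from_quat(s["tcp_rot"]).as_matrix().round(3).tolist())
E
```

```text
{'clock': 0.0, 'qpos': [-1.322, 0.418, -0.01, 1.614, 0.005, 1.111, -0.053], 'qvel': [-0.002, -0.0, -0.001, 0.001, -0.0, 0.001, 0.001], 'joint_efforts': [-0.0, -86.443, 0.678, -43.49, 0.019, 0.007, 0.0], 'ee_pos': [178.531, 598.594, 230.662], 'tcp_rot': [0.7, -0.102, 0.102, -0.699], 'wrist_force': [-0.293, -0.401, -0.393], 'ft_torque': [0.057, 0.006, -0.043], 'grip_width': 1.0}
scene [[380.67816867644865, 0.0, 282.04665100459414], [0.0, 380.67816867644865, 207.97627619622887], [0.0, 0.0, 1.0]] [1339.01043939  150.99237699  945.12324861] [[-0.207, 0.687, -0.697], [0.978, 0.159, -0.133], [0.019, -0.709, -0.705]]
side [[381.4571594055932, 0.0, 280.7106983688791], [0.0, 381.4571594055932, 210.51148935718476], [0.0, 0.0, 1.0]] [ 409.16803322 -945.32657903  844.11935128] [[0.991, -0.099, 0.087], [-0.13, -0.62, 0.774], [-0.022, -0.778, -0.628]]
[ 0.57846444  0.71961149 -0.29269906 -0.24872767]
[[0.958, -0.0, 0.286], [-0.286, -0.001, 0.958], [0.0, -1.0, -0.001]]
```

View pics/scene0.png

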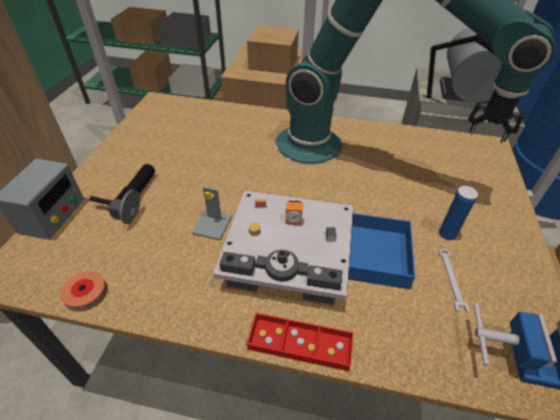

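View pics/side0.png

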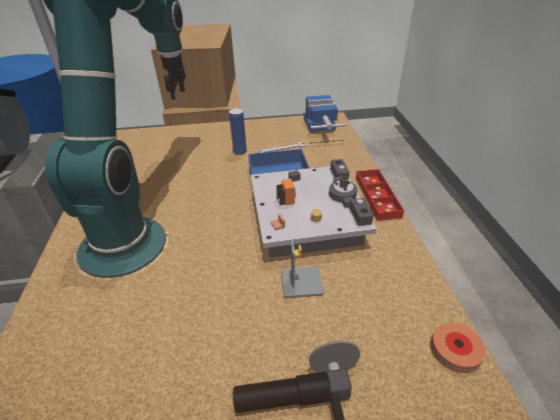

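Scene view: the plate is at px (220–353, 196–293), the gauge at (294,213), the square at (331,233), the slug at (255,229), the angle at (261,203), the stand at (211,225), and the bin on the +y side at (380,250). The side view agrees. Next I'll zoom in on both.

```bash
python3 - <<'E'
from h import *; import pickle
s=pickle.load(open("scene0.pkl","rb")); d=pickle.load(open("side0.pkl","rb"))
a=cv2.resize(s[0][180:310,185:425],None,fx=3.3,fy=3.3,interpolation=cv2.INTER_CUBIC)[:, :800]
cv2.imwrite("pics/cropA.png",a)
b=cv2.resize(d[0][145:305,240:410],None,fx=3.7,fy=3.7,interpolation=cv2.INTER_CUBIC); cv2.imwrite("pics/cropB.png",b)
def blob(c,lo,hi,roi,name):
    h=cv2.cvtColor(c[0],cv2.COLOR_BGR2HSV); m=cv2.inRange(h,lo,hi); k=np.zeros_like(m); x0,y0,x1,y1=roi; k[y0:y1,x0:x1]=m[y0:y1,x0:x1]
    n,l,st,ce=cv2.connectedComponentsWithStats(k)
    for i in range(1,n):
        if st[i,4]>12: print(name,st[i].tolist(),ce[i].round(1).tolist())
    return k
for c,n,roi in((s,"scene",(190,180,420,300)),(d,"side",(245,150,405,300))):
    blob(c,(3,150,120),(14,255,255),roi,n+" orange/copper"); blob(c,(15,90,120),(32,255,255),roi,n+" yellow")
    blob(c,(100,120,40),(120,255,255),roi,n+" blue")
    k=blob(c,(0,0,150),(179,40,255),roi,n+" plate")
    cn=max(cv2.findContours(k,0,2)[0],key=cv2.contourArea); q=cv2.approxPolyDP(cv2.convexHull(cn),4,True)[:,0]
    print(q.tolist(), ray(c,q,90)[:,:2].round().tolist())
E
```

```text
scene orange/copper [287, 202, 15, 11, 132] [294.0, 206.1]
scene yellow [190, 180, 230, 120, 9433] [302.9, 225.2]
scene yellow [249, 223, 11, 9, 81] [254.0, 227.0]
scene blue [349, 215, 65, 73, 3988] [381.2, 251.2]
scene plate [214, 191, 139, 105, 7253] [291.3, 236.3]
scene plate [270, 255, 24, 16, 165] [282.4, 263.6]
scene plate [241, 256, 7, 6, 28] [244.0, 258.7]
scene plate [314, 268, 7, 6, 30] [317.3, 270.4]
[[245, 191], [352, 207], [345, 295], [214, 273]] [[443.0, -148.0], [439.0, 207.0], [771.0, 215.0], [780.0, -139.0]]
side orange/copper [357, 169, 21, 3, 21] [367.0, 170.1]
side orange/copper [283, 179, 11, 25, 206] [288.6, 190.6]
side orange/copper [371, 179, 6, 6, 17] [373.4, 180.9]
side orange/copper [375, 186, 7, 6, 16] [377.6, 187.8]
side orange/copper [376, 201, 7, 7, 18] [378.9, 203.7]
side orange/copper [384, 208, 7, 6, 18] [386.6, 210.8]
side yellow [245, 150, 160, 150, 8096] [330.0, 263.0]
side yellow [304, 150, 73, 48, 1174] [342.1, 160.7]
side yellow [376, 187, 4, 4, 13] [377.5, 188.2]
side yellow [377, 202, 5, 4, 14] [378.8, 203.6]
side yellow [312, 209, 10, 13, 94] [316.2, 214.6]
side yellow [295, 245, 7, 12, 59] [297.9, 251.4]
side blue [251, 162, 51, 12, 321] [276.1, 167.3]
side plate [258, 150, 13, 3, 21] [263.2, 150.6]
side plate [369, 153, 36, 56, 691] [392.4, 176.1]
side plate [251, 166, 125, 78, 4948] [301.2, 206.6]
side plate [334, 183, 19, 9, 82] [343.7, 187.5]
side plate [356, 194, 7, 9, 30] [358.7, 198.8]
[[375, 228], [292, 243], [263, 242], [251, 175], [329, 166]] [[778.0, -142.0], [526.0, -167.0], [445.0, -150.0], [435.0, 201.0], [722.0, 213.0]]
```

View pics/cropA.png

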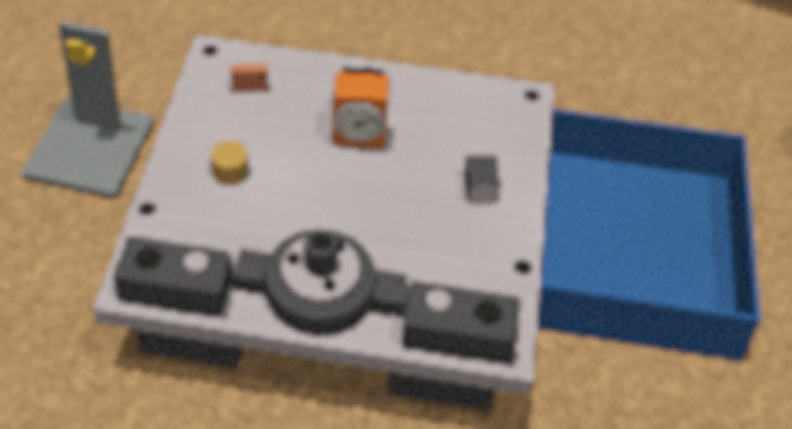

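View pics/cropB.png

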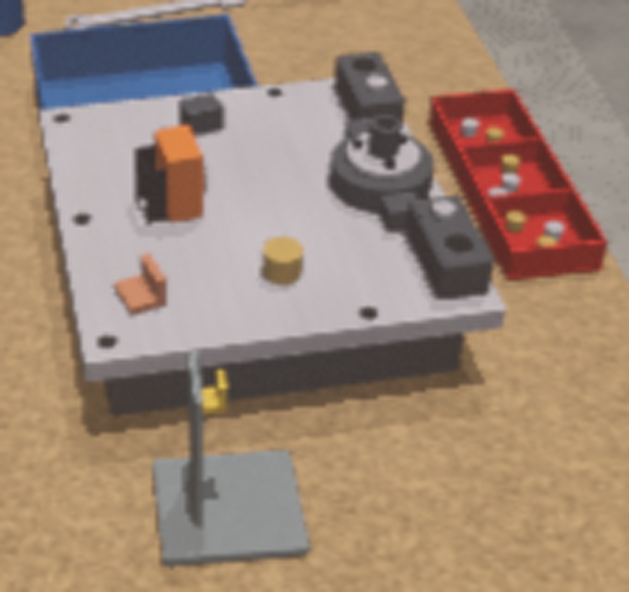

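Crop A (×3.3) shows all the loose parts, and the hook opens towards world +x. Crop B (×3.7) shows the gauge's bar on the −x side, the dial facing +x, and the angle's standing leg on its +x side. I'll cast rays from the corners I picked off both crops.

```bash
python3 - <<'E'
from h import *; import pickle
s=pickle.load(open("scene0.pkl","rb")); d=pickle.load(open("side0.pkl","rb"))
A=lambda p:(np.array(p)+.5)/3.3-.5+[185,180]
B=lambda p:(np.array(p)+.5)/3.7-.5+[240,145]
def show(n,z,a=None,b=None):
    for t,c,f,p in(("A",s,A,a),("B",d,B,b)):
        if p is None: continue
        P=ray(c,f(p),z)[:,:2]; print(n,t,P.round(0).astype(int).tolist(),"mean",P.mean(0).round(1), "edges",np.linalg.norm(np.roll(P,-1,0)-P,axis=1).round().tolist(),"yaw",[round(float(np.arctan2(*(P[(i+1)%len(P)]-P[i])[::-1])),3) for i in range(len(P))] if len(P)>1 else "")
show("plate",90,[(197,37),(553,86),(537,372),(98,305)],[(40,108),(86,365),(502,312)])
show("base",12,[(72,100),(152,117),(118,193),(24,176)],[(155,460),(290,452),(307,553),(163,562)])
show("gtop",158,[(337,72),(388,76),(389,102),(334,98)],[(155,135),(186,128),(203,158),(168,168)])
show("sqtop",116,[(467,157),(495,157),(498,183),(468,180)],[(180,108),(205,96),(222,108),(197,120)])
show("round",116,[(228,153)],[(283,247)])
show("angleflat",98,None,[(115,290),(145,280),(160,302),(130,312)])
show("angletop",118,[(232,67),(266,65),(267,74),(233,76)],[(140,260),(152,257),(165,282),(157,287)])
show("striptop",147,[(62,24),(108,33)],[(191,353)])
show("tabtip",143,[(66,40),(92,44)],[(222,372)])
show("bin rim",64,[(555,110),(745,135),(757,318),(742,356)])
E
```

```text
plate A [[443, -150], [433, 207], [762, 220], [777, -139]] mean [603.6  34.7] edges [357.0, 329.0, 360.0, 334.0] yaw [1.6, 0.04, -1.528, -3.108]
plate B [[434, 209], [444, -156], [778, -146]] mean [551.9 -30.9] edges [365.0, 334.0, 494.0] yaw [-1.542, 0.03, 2.342]
base A [[485, -277], [490, -189], [596, -190], [595, -287]] mean [ 541.6 -235.6] edges [89.0, 106.0, 97.0, 111.0] yaw [1.516, -0.012, -1.575, 3.056]
base B [[492, -190], [598, -198], [590, -298], [484, -290]] mean [ 541.2 -243.8] edges [107.0, 100.0, 106.0, 100.0] yaw [-0.071, -1.652, 3.071, 1.498]
gtop A [[531, 10], [526, 56], [558, 62], [564, 14]] mean [544.8  35.6] edges [46.0, 33.0, 49.0, 33.0] yaw [1.687, 0.198, -1.446, -3.021]
gtop B [[526, 47], [554, 53], [561, 7], [530, -3]] mean [542.9  25.8] edges [28.0, 47.0, 32.0, 50.0] yaw [0.22, -1.412, -2.845, 1.658]
sqtop A [[569, 137], [563, 162], [594, 168], [596, 142]] mean [580.5 152.3] edges [25.0, 31.0, 26.0, 27.0] yaw [1.797, 0.196, -1.478, -2.983]
sqtop B [[562, 148], [588, 164], [601, 141], [575, 125]] mean [581.4 144.5] edges [31.0, 26.0, 31.0, 26.0] yaw [0.558, -1
[... 337 characters left out ...]
-92]] mean [506.8 -78.6] edges [32.0, 12.0, 32.0, 12.0] yaw [1.885, 0.316, -1.257, -2.806]
angletop B [[498, -70], [508, -68], [514, -100], [507, -105]] mean [506.4 -85.7] edges [10.0, 33.0, 9.0, 36.0] yaw [0.221, -1.384, -2.522, 1.824]
striptop A [[515, -259], [517, -213]] mean [ 515.6 -236.1] edges [46.0, 46.0] yaw [1.523, -1.618]
striptop B [[517, -215]] mean [ 517.3 -214.5] edges [0.0] yaw 
tabtip A [[531, -250], [531, -224]] mean [ 530.8 -237.1] edges [26.0, 26.0] yaw [1.581, -1.56]
tabtip B [[537, -233]] mean [ 536.7 -233.1] edges [0.0] yaw 
bin rim A [[439, 214], [431, 397], [649, 401], [691, 388]] mean [552.7 349.8] edges [184.0, 218.0, 44.0, 307.0] yaw [1.612, 0.018, -0.313, -2.538]
```

```bash
python3 -m pendant '[{"dx":0.3,"dy":-0.1,"dz":-0.26},{"dx":0.6,"dy":-0.2,"dz":-0.52},{"dx":1,"dy":-0.4,"dz":-0.87},{"dx":1,"dy":-0.4,"dz":-0.87},{"dx":1,"dy":-0.4,"dz":-0.87},{"dx":1,"dy":-0.4,"dz":-0.87},{"dx":1,"dy":-0.4,"dz":-0.87},{"dx":1,"dy":-0.4,"dz":-0.87},{"dx":1,"dy":-0.4,"dz":-0.87},{"dx":1,"dy":-0.4,"dz":-0.87}]'
```

```text
invalid input at $[0]: expected keys dx, dy, dz, rx, ry, rz, hand
```

```bash
python3 -m pendant '[{"dx":0.3,"dy":-0.1,"dz":-0.26,"rx":0,"ry":0,"rz":0,"hand":0},{"dx":0.6,"dy":-0.2,"dz":-0.52,"rx":0,"ry":0,"rz":0,"hand":0},{"dx":1,"dy":-0.4,"dz":-0.87,"rx":0,"ry":0,"rz":0,"hand":0},{"dx":1,"dy":-0.4,"dz":-0.87,"rx":0,"ry":0,"rz":0,"hand":0},{"dx":1,"dy":-0.4,"dz":-0.87,"rx":0,"ry":0,"rz":0,"hand":0},{"dx":1,"dy":-0.4,"dz":-0.87,"rx":0,"ry":0,"rz":0,"hand":0},{"dx":1,"dy":-0.4,"dz":-0.87,"rx":0,"ry":0,"rz":0,"hand":0},{"dx":1,"dy":-0.4,"dz":-0.87,"rx":0,"ry":0,"rz":0,"hand":0},{"dx":1,"dy":-0.4,"dz":-0.87,"rx":0,"ry":0,"rz":0,"hand":0},{"dx":1,"dy":-0.4,"dz":-0.87,"rx":0,"ry":0,"rz":0,"hand":0}]'
```

```text
clock: 0.98
ee_pos: [249.0, 487.4, 270.8]
tcp_rot: [0.7, -0.102, 0.102, -0.699]
wrist_force: [-0.4, 0.0, 0.2]
grip_width: 1.001
```

```bash
for i in 1 2 3; do python3 -m pendant '[{"dx":0.3,"dy":0,"dz":-0.26,"rx":0,"ry":0,"rz":0,"hand":0},{"dx":0.6,"dy":0,"dz":-0.52,"rx":0,"ry":0,"rz":0,"hand":0},{"dx":0.9,"dy":0,"dz":-0.78,"rx":0,"ry":0,"rz":0,"hand":0},{"dx":1,"dy":0,"dz":-0.87,"rx":0,"ry":0,"rz":0,"hand":0},{"dx":1,"dy":0,"dz":-0.87,"rx":0,"ry":0,"rz":0,"hand":0},{"dx":1,"dy":0,"dz":-0.87,"rx":0,"ry":0,"rz":0,"hand":0},{"dx":1,"dy":0,"dz":-0.87,"rx":0,"ry":0,"rz":0,"hand":0},{"dx":1,"dy":0,"dz":-0.87,"rx":0,"ry":0,"rz":0,"hand":0},{"dx":1,"dy":0,"dz":-0.87,"rx":0,"ry":0,"rz":0,"hand":0},{"dx":1,"dy":0,"dz":-0.87,"rx":0,"ry":0,"rz":0,"hand":0}]'; done
python3 -m pendant '[{"dx":0.3,"dy":0,"dz":-0.26,"rx":0,"ry":-0.02,"rz":0,"hand":0},{"dx":0.6,"dy":0,"dz":-0.52,"rx":0,"ry":-0.04,"rz":0,"hand":0},{"dx":0.9,"dy":0,"dz":-0.78,"rx":0,"ry":-0.06,"rz":0,"hand":0},{"dx":1.0,"dy":0,"dz":-0.87,"rx":0,"ry":-0.078,"rz":0,"hand":0},{"dx":1.0,"dy":0,"dz":-0.87,"rx":0,"ry":-0.078,"rz":0,"hand":0},{"dx":1.0,"dy":0,"dz":-0.87,"rx":0,"ry":-0.078,"rz":0,"hand":0},{"dx":1.0,"dy":0,"dz":-0.87,"rx":0,"ry":-0.078,"rz":0,"hand":0},{"dx":1.0,"dy":0,"dz":-0.87,"rx":0,"ry":-0.078,"rz":0,"hand":0},{"dx":1.0,"dy":0,"dz":-0.87,"rx":0,"ry":-0.078,"rz":0,"hand":0},{"dx":1.0,"dy":0,"dz":-0.87,"rx":0,"ry":-0.078,"rz":0,"hand":0}]'
python3 - <<'E'
from h import *; import pickle
c=cam("wrist"); cv2.imwrite("pics/w1.png",c[0]); pickle.dump(c,open("w1.pkl","wb")); print(c[1:],manip.sense()["ee_pos"])
E
```

```text
clock: 1.82
ee_pos: [320.1, 375.6, 271.1]
tcp_rot: [0.7, -0.102, 0.102, -0.7]
wrist_force: [0.3, -0.5, 0.1]
grip_width: 0.999
clock: 2.65
ee_pos: [391.2, 263.7, 271.2]
tcp_rot: [0.7, -0.102, 0.102, -0.7]
wrist_force: [0.9, -0.6, -0.5]
grip_width: 1.0
clock: 3.48
ee_pos: [462.2, 151.8, 271.3]
tcp_rot: [-0.7, 0.102, -0.102, 0.7]
wrist_force: [0.6, -0.3, 0.2]
grip_width: 0.999
clock: 4.32
ee_pos: [533.2, 40.1, 271.4]
tcp_rot: [-0.703, -0.071, 0.071, 0.704]
wrist_force: [0.6, -0.1, -0.8]
grip_width: 0.999
(array([[341.77833057,   0.        , 278.66428155],
       [  0.        , 341.77833057, 213.24384419],
       [  0.        ,   0.        ,   1.        ]]), array([454.03328769,  22.9397874 , 413.48067752]), array([[-2.00224584e-01,  9.30436101e-01,  3.06918196e-01],
       [ 9.79749958e-01,  1.90264092e-01,  6.23666116e-02],
       [-3.67364886e-04,  3.13190418e-01, -9.49690279e-01]])) [533.22849725  39.95299166 271.43579852]
```

View pics/w1.png

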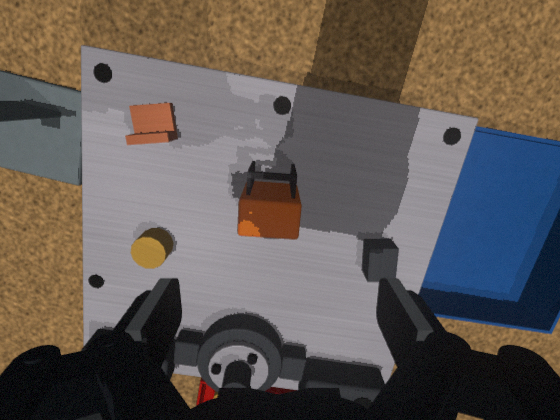

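Wrist view: the gauge's housing is at (238–301, 183–239) with its black bar behind it at about (271,178). The square is at (380,260), the slug at (152,248), and the angle at (151,122). The stand base is at the far left. I'll measure these from this view.

```bash
python3 - <<'E'
from h import *; import pickle
c=pickle.load(open("w1.pkl","rb")); im=c[0]; h=cv2.cvtColor(im,cv2.COLOR_BGR2HSV)
cv2.imwrite("pics/w1z.png",cv2.resize(np.hstack([im[155:245,225:310],im[95:185,110:195]]),None,fx=4.6,fy=4.6,interpolation=cv2.INTER_CUBIC))
def yaw(P,i,j): v=P[j]-P[i]; return round(float(np.arctan2(v[1],v[0])),3)
m=np.zeros(h.shape[:2],np.uint8); m[160:245,230:310]=cv2.inRange(h,(0,120,40),(20,255,255))[160:245,230:310]
q=cv2.approxPolyDP(cv2.convexHull(max(cv2.findContours(m,0,2)[0],key=cv2.contourArea)),2.5,True)[:,0]
print("gauge",q.tolist()); print(ray(c,q,158)[:,:2].round().tolist())
m=np.zeros(h.shape[:2],np.uint8); m[155:190,235:310]=cv2.inRange(im,(0,0,0),(55,55,60))[155:190,235:310]
ys,xs=np.nonzero(m)
for x in range(244,302,4): t=ys[xs==x]; print(x,t.min() if len(t) else None,t.max() if len(t) else None,end=" | ")
# plate edges, slug
m=np.zeros(h.shape[:2],np.uint8); m[220:275,125:180]=cv2.inRange(h,(15,130,150),(32,255,255))[220:275,125:180]
e=cv2.fitEllipse(max(cv2.findContours(m,0,2)[0],key=cv2.contourArea)); print("\nslug",e,ray(c,[e[0]],116).round(1))
for n,z,q in(("plate",90,[(82,46),(477,117),(423,287)]),("sqtop",116,[(363,248),(396,247),(398,281),(368,282)]),("angletop",118,[(127,136),(168,133),(172,142),(127,144)]),("angleflat",98,[(130,105),(172,102),(174,127),(131,132)]),("base12",12,[(0,70),(81,90),(81,184)]),("rim",64,[(483,128),(551,331),(423,316)])):
    print(n,ray(c,q,z)[:,:2].round().tolist())
E
```

```text
gauge [[296, 186], [300, 202], [296, 238], [238, 233], [239, 201], [246, 184], [255, 181]]
[[512.0, 48.0], [524.0, 54.0], [554.0, 58.0], [559.0, 11.0], [533.0, 7.0], [519.0, 10.0], [515.0, 17.0]]
244 None None | 248 171 189 | 252 162 186 | 256 171 178 | 260 172 178 | 264 172 178 | 268 172 179 | 272 172 179 | 276 173 180 | 280 173 180 | 284 173 180 | 288 174 181 | 292 164 189 | 296 172 186 | 300 None None | 
slug ((147.72483825683594, 252.4134979248047), (28.548952102661133, 34.12372589111328), 114.68590545654297) [[613.7 -71.9 116. ]]
plate [[444.0, -151.0], [432.0, 203.0], [609.0, 213.0]]
sqtop [[568.0, 128.0], [561.0, 158.0], [595.0, 171.0], [602.0, 143.0]]
angletop [[508.0, -97.0], [498.0, -64.0], [505.0, -59.0], [514.0, -97.0]]
angleflat [[484.0, -105.0], [474.0, -69.0], [495.0, -65.0], [507.0, -102.0]]
base12 [[484.0, -280.0], [487.0, -194.0], [595.0, -191.0]]
rim [[439.0, 227.0], [648.0, 400.0], [659.0, 241.0]]
```

View pics/w1z.png

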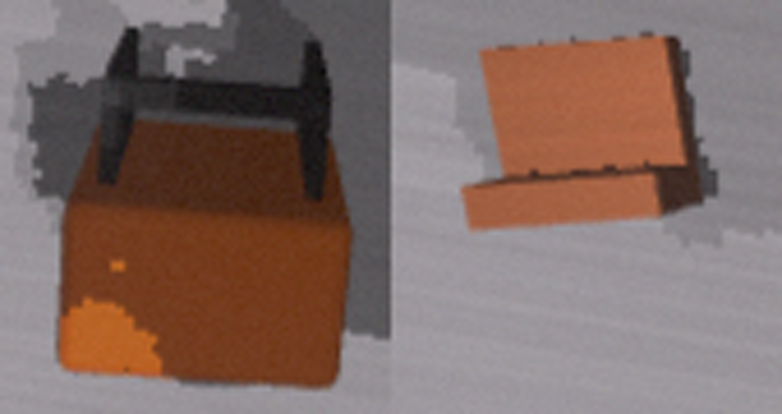

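```bash
python3 - <<'E'
from h import *; import pickle
c=pickle.load(open("w1.pkl","rb")); f=lambda p:(np.array(p)+.5)/4.6-.5+[225,155]
P=ray(c,f([(65,205),(348,225),(338,385),(60,370)]),158)[:,:2]; print(P.round(1).tolist(),P.mean(0)); v=[P[1]-P[0],P[2]-P[3]]; w=[P[2]-P[1],P[3]-P[0]]
print([np.arctan2(a[1],a[0])-np.pi/2 for a in v],[np.arctan2(a[1],a[0]) for a in w])
B=ray(c,[(256,175),(288,177.7)],142.5)[:,:2]; a=B[1]-B[0]; print("bar",B,np.arctan2(a[1],a[0])-np.pi/2, ray(c,[(271.8,176.3)],142.5))
s=manip.sense(); T=R.from_quat(s["tcp_rot"]).as_matrix(); print(T.round(3),np.arctan2(T[1,2],T[0,2])-np.pi/2)
E
```

```text
[[531.5, 7.0], [525.4, 54.6], [554.3, 59.3], [561.3, 11.1]] [543.13595074  33.02186082]
[np.float64(0.1282108365354242), np.float64(0.14363975314118815)] [np.float64(0.16148750539603104), np.float64(0.1359243801977499)]
bar [[513.49674565  16.364644  ]
 [510.50052504  42.06920628]] 0.11604010791747577 [[511.99258463  29.03506403 142.5       ]]
[[ 0.98   0.    -0.199]
 [ 0.199  0.     0.98 ]
 [ 0.    -1.     0.   ]] 0.20051207715204944
```

```bash
python3 -m pendant '[{"dx":0.03,"dy":0.2,"dz":-0.04,"rx":0,"ry":0.005,"rz":0,"hand":0},{"dx":0.067,"dy":0.4,"dz":-0.088,"rx":0,"ry":0.0103,"rz":0,"hand":0},{"dx":0.067,"dy":0.6,"dz":-0.088,"rx":0,"ry":0.0103,"rz":0,"hand":0},{"dx":0.067,"dy":0.7,"dz":-0.088,"rx":0,"ry":0.0103,"rz":0,"hand":0},{"dx":0.067,"dy":0.8,"dz":-0.088,"rx":0,"ry":0.0103,"rz":0,"hand":0},{"dx":0.067,"dy":0.8,"dz":-0.088,"rx":0,"ry":0.0103,"rz":0,"hand":0},{"dx":0.067,"dy":0.8,"dz":-0.088,"rx":0,"ry":0.0103,"rz":0,"hand":0},{"dx":0.067,"dy":0.8,"dz":-0.088,"rx":0,"ry":0.0103,"rz":0,"hand":0},{"dx":0.067,"dy":0.8,"dz":-0.088,"rx":0,"ry":0.0103,"rz":0,"hand":0},{"dx":0.067,"dy":0.8,"dz":-0.088,"rx":0,"ry":0.0103,"rz":0,"hand":0}]'
python3 -m pendant '[{"dx":0,"dy":0.1,"dz":0,"rx":0,"ry":0,"rz":0,"hand":0},{"dx":0,"dy":0.2,"dz":0,"rx":0,"ry":0,"rz":0,"hand":0},{"dx":0,"dy":0.3,"dz":0,"rx":0,"ry":0,"rz":0,"hand":0},{"dx":0,"dy":0.4,"dz":0,"rx":0,"ry":0,"rz":0,"hand":0},{"dx":0,"dy":0.5,"dz":0,"rx":0,"ry":0,"rz":0,"hand":0},{"dx":0,"dy":0.6,"dz":0,"rx":0,"ry":0,"rz":0,"hand":0},{"dx":0,"dy":0.7,"dz":0,"rx":0,"ry":0,"rz":0,"hand":0},{"dx":0,"dy":0.79,"dz":0,"rx":0,"ry":0,"rz":0,"hand":0},{"dx":0,"dy":0.79,"dz":0,"rx":0,"ry":0,"rz":0,"hand":0},{"dx":0,"dy":0.79,"dz":0,"rx":0,"ry":0,"rz":0,"hand":0}]'
python3 - <<'E'
from h import *; import pickle
c=cam("wrist"); cv2.imwrite("pics/w2.png",c[0]); pickle.dump(c,open("w2.pkl","wb")); s=manip.sense();print(s["ee_pos"],s["wrist_force"])
E
```

```text
clock: 5.2
ee_pos: [542.1, 32.0, 192.1]
tcp_rot: [-0.705, -0.048, 0.048, 0.706]
wrist_force: [-1.0, 0.1, -0.4]
grip_width: 1.003
clock: 6.03
ee_pos: [541.6, 31.8, 111.9]
tcp_rot: [0.706, 0.048, -0.048, -0.705]
wrist_force: [0.1, 0.5, 0.4]
grip_width: 1.001
[541.90974587  31.82818539 112.42562931] [-0.27345785  0.14420525 -0.9359768 ]
```

View pics/w2.png

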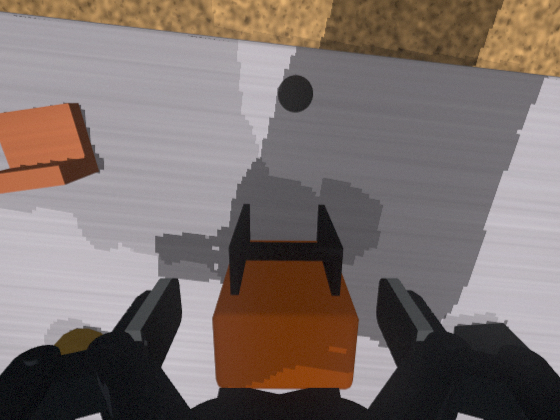

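Gauge sits centred and square between the pads (bar at (285,250)). Close, lift, look.

```bash
python3 -m pendant '[{"dx":0,"dy":0,"dz":0,"rx":0,"ry":0,"rz":0,"hand":0.2},{"dx":0,"dy":0,"dz":0,"rx":0,"ry":0,"rz":0,"hand":0.4},{"dx":0,"dy":0,"dz":0,"rx":0,"ry":0,"rz":0,"hand":1},{"dx":0,"dy":0,"dz":0,"rx":0,"ry":0,"rz":0,"hand":1},{"dx":0,"dy":0,"dz":0,"rx":0,"ry":0,"rz":0,"hand":1},{"dx":0,"dy":0,"dz":0,"rx":0,"ry":0,"rz":0,"hand":1},{"dx":0,"dy":0,"dz":0,"rx":0,"ry":0,"rz":0,"hand":1},{"dx":0,"dy":0,"dz":0,"rx":0,"ry":0,"rz":0,"hand":1},{"dx":0,"dy":0,"dz":0,"rx":0,"ry":0,"rz":0,"hand":1},{"dx":0,"dy":0,"dz":0,"rx":0,"ry":0,"rz":0,"hand":1}]'
python3 -m pendant '[{"dx":0,"dy":-0.03,"dz":0,"rx":0,"ry":0,"rz":0,"hand":1},{"dx":0,"dy":-0.08,"dz":0,"rx":0,"ry":0,"rz":0,"hand":1},{"dx":0,"dy":-0.15,"dz":0,"rx":0,"ry":0,"rz":0,"hand":1},{"dx":0,"dy":-0.22,"dz":0,"rx":0,"ry":0,"rz":0,"hand":1},{"dx":0,"dy":-0.3,"dz":0,"rx":0,"ry":0,"rz":0,"hand":1},{"dx":0,"dy":-0.38,"dz":0,"rx":0,"ry":0,"rz":0,"hand":1},{"dx":0,"dy":-0.44,"dz":0,"rx":0,"ry":0,"rz":0,"hand":1},{"dx":0,"dy":-0.48,"dz":0,"rx":0,"ry":0,"rz":0,"hand":1},{"dx":0,"dy":-0.5,"dz":0,"rx":0,"ry":0,"rz":0,"hand":1},{"dx":0,"dy":-0.5,"dz":0,"rx":0,"ry":0,"rz":0,"hand":1}]'
python3 - <<'E'
from h import *; import pickle
c=cam("wrist"); cv2.imwrite("pics/w3.png",c[0]); pickle.dump(c,open("w3.pkl","wb")); s=manip.sense();print(s["ee_pos"],s["wrist_force"],s["grip_width"])
m=cv2.inRange(c[0],(0,0,0),(50,50,50))
for x in range(225,350,8): 
    t=np.nonzero(m[190:300,x])[0]+190; print(x,t.min() if len(t) else 0,t.max() if len(t) else 0,end=" | ")
E
```

```text
clock: 6.92
ee_pos: [542.1, 32.0, 112.9]
tcp_rot: [-0.705, -0.048, 0.048, 0.706]
wrist_force: [-0.2, 0.4, 5.7]
grip_width: 0.577
clock: 7.75
ee_pos: [541.9, 31.9, 162.7]
tcp_rot: [-0.705, -0.048, 0.048, 0.705]
wrist_force: [0.6, 0.6, -3.5]
grip_width: 0.581
[541.71529035  31.93216247 162.32237373] [-0.09116425 -0.3640884  -3.88044448] 0.5798982859650074
225 239 291 | 233 218 290 | 241 203 257 | 249 240 257 | 257 240 257 | 265 240 257 | 273 240 257 | 281 240 257 | 289 240 257 | 297 240 257 | 305 240 257 | 313 206 257 | 321 210 276 | 329 230 291 | 337 267 272 | 345 286 296 |
```

```bash
for i in 1 2; do python3 -m pendant '[{"dx":0,"dy":0,"dz":-0.06,"rx":0,"ry":0,"rz":0,"hand":1},{"dx":0,"dy":0,"dz":-0.18,"rx":0,"ry":0,"rz":0,"hand":1},{"dx":-0.01,"dy":0,"dz":-0.32,"rx":0,"ry":0,"rz":0,"hand":1},{"dx":-0.01,"dy":0,"dz":-0.46,"rx":0,"ry":0,"rz":0,"hand":1},{"dx":-0.02,"dy":0,"dz":-0.6,"rx":0,"ry":0,"rz":0,"hand":1},{"dx":-0.02,"dy":0,"dz":-0.73,"rx":0,"ry":0,"rz":0,"hand":1},{"dx":-0.03,"dy":0,"dz":-0.83,"rx":0,"ry":0,"rz":0,"hand":1},{"dx":-0.03,"dy":0,"dz":-0.89,"rx":0,"ry":0,"rz":0,"hand":1},{"dx":-0.03,"dy":0,"dz":-0.91,"rx":0,"ry":0,"rz":0,"hand":1},{"dx":-0.03,"dy":0,"dz":-0.91,"rx":0,"ry":0,"rz":0,"hand":1}]'; done
python3 -m pendant '[{"dx":0,"dy":0,"dz":-0.06,"rx":0,"ry":0.003,"rz":0,"hand":1},{"dx":0,"dy":0,"dz":-0.18,"rx":0,"ry":0.007,"rz":0,"hand":1},{"dx":-0.01,"dy":0,"dz":-0.32,"rx":0,"ry":0.012,"rz":0,"hand":1},{"dx":-0.01,"dy":0,"dz":-0.46,"rx":0,"ry":0.017,"rz":0,"hand":1},{"dx":-0.02,"dy":0,"dz":-0.6,"rx":0,"ry":0.022,"rz":0,"hand":1},{"dx":-0.02,"dy":0,"dz":-0.73,"rx":0,"ry":0.026,"rz":0,"hand":1},{"dx":-0.03,"dy":0,"dz":-0.83,"rx":0,"ry":0.029,"rz":0,"hand":1},{"dx":-0.03,"dy":0,"dz":-0.89,"rx":0,"ry":0.03,"rz":0,"hand":1},{"dx":-0.03,"dy":0,"dz":-0.91,"rx":0,"ry":0.03,"rz":0,"hand":1},{"dx":-0.03,"dy":0,"dz":-0.91,"rx":0,"ry":0.03,"rz":0,"hand":1}]'
python3 - <<'E'
from h import *; import pickle
w=pickle.load(open("w3.pkl","rb")); T=R.from_quat([-0.705,-0.048,0.048,0.705]).as_matrix()
b=ray(w,[(281,248.5)],192.5)[0]; print("bar rel tool", T.T@(b-[541.8,31.9,162.4]))
c=cam("wrist"); cv2.imwrite("pics/w4.png",c[0]); pickle.dump(c,open("w4.pkl","wb")); s=manip.sense();print(s["ee_pos"],s["wrist_force"],s["grip_width"],c[2])
T=R.from_quat(s["tcp_rot"]).as_matrix(); print(np.arctan2(T[1,0],T[0,0]))
E
```

```text
clock: 8.63
ee_pos: [551.1, -59.1, 162.2]
tcp_rot: [0.706, 0.048, -0.048, -0.705]
wrist_force: [0.1, 0.2, -2.7]
grip_width: 0.581
clock: 9.47
ee_pos: [560.4, -149.5, 162.2]
tcp_rot: [0.706, 0.048, -0.048, -0.705]
wrist_force: [-0.2, 0.9, -3.3]
grip_width: 0.577
clock: 10.3
ee_pos: [569.3, -241.2, 162.2]
tcp_rot: [0.707, -0.02, 0.019, -0.707]
wrist_force: [-0.9, -0.4, -2.5]
grip_width: 0.578
bar rel tool [-30.51007576 -30.1         -0.23199433]
[ 569.40535106 -240.42603437  162.13276058] [-0.82802084  0.7466469  -2.60859234] 0.5757932873577248 [ 488.78178473 -237.78634478  304.27384038]
-0.053924762620793446
```

View pics/w4.png

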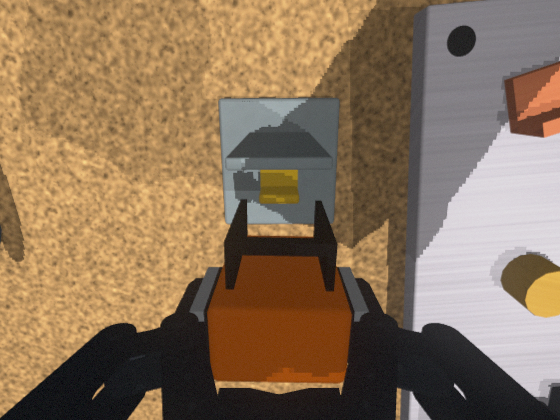

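Wrist view with the gauge held: the yellow hook is at (260–299, 169–204) and the strip top at (226–332, 157–168). The stand is nearly square to the tool. Measure the hook.

```bash
python3 - <<'E'
from h import *; import pickle
c=pickle.load(open("w4.pkl","rb")); im=c[0]; h=cv2.cvtColor(im,cv2.COLOR_BGR2HSV)
m=np.zeros(h.shape[:2],np.uint8); m[150:235,220:345]=cv2.inRange(h,(18,150,50),(35,255,255))[150:235,220:345]
for y in range(164,210,2):
    t=np.nonzero(m[y])[0]
    if len(t): print(y,t.min(),t.max(),im[y,280].tolist(),end=" | ")
g=cv2.cvtColor(im,cv2.COLOR_BGR2GRAY); print("\ncol240",g[90:230:2,240].tolist()); print("col320",g[90:230:2,322].tolist()); print("row162",[int(v) for v in g[162,215:345:2]],"row110",[int(v) for v in g[110,212:348:2]])
E
python3 - <<'E'
import cv2; im=cv2.imread("pics/w4.png"); cv2.imwrite("pics/w4z.png",cv2.resize(im[90:260,205:350],None,fx=3.5,fy=3.5,interpolation=cv2.INTER_CUBIC))
E
```

```text
170 261 297 [33, 130, 161] | 172 260 297 [32, 123, 153] | 174 260 297 [28, 100, 124] | 176 261 297 [27, 100, 126] | 178 261 297 [24, 100, 125] | 180 261 296 [34, 103, 129] | 182 261 296 [27, 99, 125] | 184 261 296 [31, 102, 128] | 186 261 296 [20, 86, 108] | 188 261 296 [25, 85, 103] | 190 261 297 [27, 84, 104] | 192 261 297 [24, 84, 104] | 194 260 297 [26, 90, 112] | 196 260 298 [26, 102, 126] | 198 259 298 [28, 129, 160] | 200 260 298 [27, 127, 159] | 202 260 297 [24, 100, 124] | 
col240 [176, 181, 179, 153, 109, 141, 150, 147, 146, 146, 148, 149, 148, 149, 151, 148, 147, 150, 147, 148, 147, 145, 144, 145, 146, 144, 94, 67, 67, 64, 66, 63, 64, 67, 133, 157, 150, 148, 145, 139, 110, 75, 77, 76, 76, 75, 76, 77, 76, 74, 82, 94, 95, 98, 92, 62, 58, 38, 35, 36, 37, 29, 37, 36, 35, 38, 29, 31, 35, 29]
col320 [114, 108, 101, 79, 74, 92, 94, 94, 94, 96, 95, 92, 98, 98, 89, 92, 94, 91, 93, 94, 95, 93, 90, 95, 91, 94, 93, 93, 86, 61, 62, 63, 60, 60, 87, 91, 91, 92, 90, 85, 94, 92, 89, 91, 92, 92, 93, 90, 95, 90, 90, 94, 92, 92, 94, 89, 82, 49, 31, 23, 31, 29, 27, 27, 31, 30, 35, 26, 21, 29]
row162 [145, 153, 163, 129, 135, 118, 147, 151, 149, 150, 151, 149, 150, 162, 162, 109, 98, 95, 97, 97, 95, 97, 95, 99, 96, 97, 92, 97, 97, 94, 93, 93, 94, 96, 95, 94, 94, 94, 96, 95, 95, 94, 96, 95, 95, 96, 97, 95, 95, 95, 95, 95, 91, 91, 93, 92, 91, 90, 86, 91, 88, 96, 100, 99, 101] row110 [158, 150, 130, 109, 132, 153, 152, 150, 151, 151, 148, 148, 149, 148, 148, 149, 148, 147, 148, 149, 150, 149, 149, 150, 148, 151, 152, 145, 149, 149, 162, 171, 169, 166, 167, 169, 165, 164, 165, 158, 150, 104, 97, 98, 99, 94, 93, 92, 96, 95, 94, 96, 99, 97, 96, 95, 94, 93, 95, 96, 96, 95, 95, 85, 93, 102, 106, 107]
```

View pics/w4z.png

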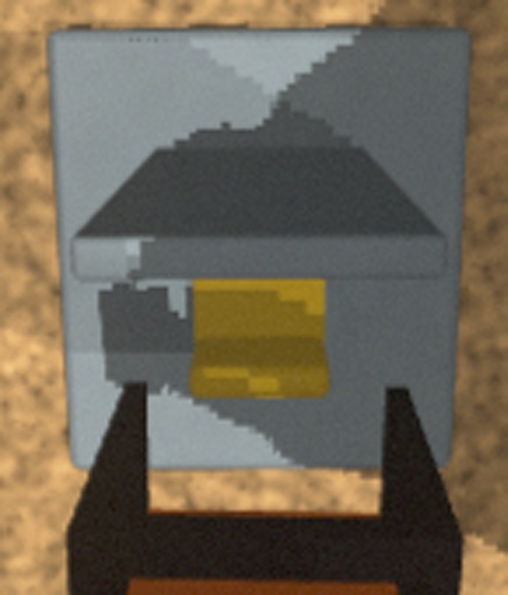

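Zoom: the strip's front top edge is level at row 278 (cols 73–445), the tab tip covers rows 366–395 and cols 190–330. So the stand's yaw matches the tool's.

```bash
python3 - <<'E'
from h import *; import pickle
c=pickle.load(open("w4.pkl","rb")); f=lambda p:(np.array(p)+.5)/3.5-.5+[205,90]
s=manip.sense(); T=R.from_quat(s["tcp_rot"]).as_matrix(); t=np.array([569.4,-240.8,162.15])
for n,z,p in(("strip front",147,[(73,278),(445,278)]),("strip back",147,[(73,237),(445,235)]),("tab in",143,[(190,366),(330,366)]),("tab out",143,[(190,396),(330,396)]),("bar",192.2,[(150,530),(380,530)]),("basetop",12,[(49,30),(469,30)])):
    P=ray(c,f(p),z); q=(P-t)@T; v=P[1]-P[0]; print(n,"tool",q.round(1).tolist(),"len",np.linalg.norm(v).round(1),"yaw",np.arctan2(v[1],v[0])-np.pi/2)
E
```

```text
strip front tool [[-50.5, 15.2, -26.2], [-50.5, 15.2, 23.1]] len 49.4 yaw -0.05348453692042887
strip back tool [[-55.9, 15.2, -26.0], [-56.2, 15.2, 22.9]] len 48.8 yaw -0.0481620524904991
tab in tool [[-37.3, 19.2, -11.2], [-37.3, 19.2, 8.3]] len 19.5 yaw -0.05338235497241306
tab out tool [[-33.0, 19.2, -11.2], [-33.0, 19.2, 8.4]] len 19.7 yaw -0.053346400245450454
bar tool [[-33.4, -30.0, -12.5], [-33.4, -30.0, 10.8]] len 23.3 yaw -0.05317835431260787
basetop tool [[-82.5, 150.2, -50.3], [-82.5, 150.2, 46.9]] len 97.3 yaw -0.05374853180499284
```

```bash
python3 -m pendant '[{"dx":-0.04,"dy":0,"dz":0,"rx":0,"ry":0,"rz":0,"hand":1},{"dx":-0.09,"dy":0,"dz":-0.01,"rx":0,"ry":0,"rz":0,"hand":1},{"dx":-0.134,"dy":0,"dz":-0.013,"rx":0,"ry":0,"rz":0,"hand":1},{"dx":-0.134,"dy":0.08,"dz":-0.013,"rx":0,"ry":0,"rz":0,"hand":1},{"dx":-0.134,"dy":0.16,"dz":-0.013,"rx":0,"ry":0,"rz":0,"hand":1},{"dx":-0.134,"dy":0.24,"dz":-0.013,"rx":0,"ry":0,"rz":0,"hand":1},{"dx":-0.134,"dy":0.32,"dz":-0.013,"rx":0,"ry":0,"rz":0,"hand":1},{"dx":-0.134,"dy":0.38,"dz":-0.013,"rx":0,"ry":0,"rz":0,"hand":1},{"dx":-0.134,"dy":0.4,"dz":-0.013,"rx":0,"ry":0,"rz":0,"hand":1},{"dx":-0.134,"dy":0.4,"dz":-0.013,"rx":0,"ry":0,"rz":0,"hand":1}]'
python3 - <<'E'
from h import *; import pickle
c=cam("wrist"); cv2.imwrite("pics/w5.png",cv2.resize(c[0][190:310,200:360],None,fx=4,fy=4,interpolation=cv2.INTER_CUBIC)); pickle.dump(c,open("w5.pkl","wb")); s=manip.sense();print(s["ee_pos"],s["wrist_force"])
E
```

```text
clock: 11.18
ee_pos: [556.0, -240.4, 121.5]
tcp_rot: [-0.707, 0.019, -0.018, 0.707]
wrist_force: [-0.5, -0.3, -2.6]
grip_width: 0.58
[ 556.27979554 -240.45866496  122.09956581] [ 0.52921139 -0.49254278 -2.67050008]
```

View pics/w5.png

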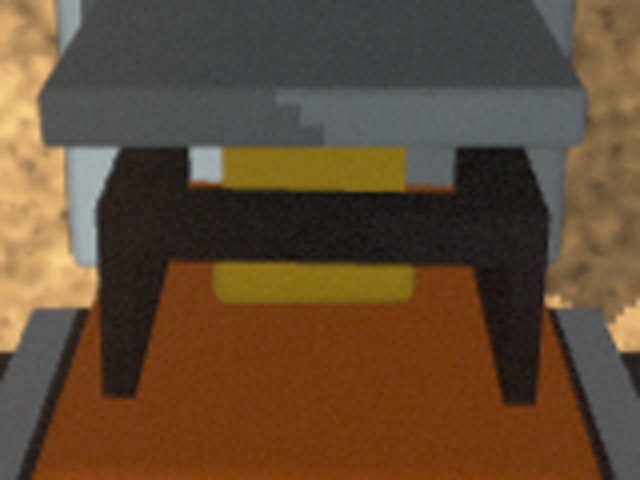

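```bash
python3 - <<'E'
from h import *; import pickle
c=pickle.load(open("w5.pkl","rb")); f=lambda p:(np.array(p)+.5)/4-.5+[200,190]
s=manip.sense(); T=R.from_quat(s["tcp_rot"]).as_matrix(); t=np.array([556.1,-240.4,121.9])
for n,z,p in(("strip front",147,[(42,146),(582,146)]),("strip back",147,[(45,90),(582,86)]),("tab out",143,[(214,301),(413,301)]),("bar low back",149.4,[(187,190),(457,190)]),("bar top front",154.4,[(187,263),(457,263)])):
    P=ray(c,f(p),z); print(n,((P-t)@T).round(1).tolist())
E
```

```text
strip front [[-37.3, -25.1, -26.1], [-37.4, -25.1, 23.1]]
strip back [[-42.7, -25.1, -25.5], [-43.1, -25.1, 22.7]]
tab out [[-19.7, -21.1, -11.1], [-19.7, -21.1, 8.4]]
bar low back [[-34.0, -27.5, -12.7], [-34.0, -27.5, 11.6]]
bar top front [[-29.1, -32.5, -12.4], [-29.2, -32.5, 11.3]]
```

Bar is within about 1 mm of the seat in both axes, so lower it.

```bash
python3 -m pendant '[{"dx":0,"dy":0.03,"dz":-0.007,"rx":0,"ry":0,"rz":0,"hand":1},{"dx":0.003,"dy":0.06,"dz":-0.007,"rx":0,"ry":0,"rz":0,"hand":1},{"dx":0.003,"dy":0.1,"dz":-0.007,"rx":0,"ry":0,"rz":0,"hand":1},{"dx":0.003,"dy":0.14,"dz":-0.007,"rx":0,"ry":0,"rz":0,"hand":1},{"dx":0.003,"dy":0.17,"dz":-0.007,"rx":0,"ry":0,"rz":0,"hand":1},{"dx":0.003,"dy":0.2,"dz":-0.007,"rx":0,"ry":0,"rz":0,"hand":1},{"dx":0.003,"dy":0.22,"dz":-0.007,"rx":0,"ry":0,"rz":0,"hand":1},{"dx":0.003,"dy":0.235,"dz":-0.007,"rx":0,"ry":0,"rz":0,"hand":1},{"dx":0.003,"dy":0.243,"dz":-0.007,"rx":0,"ry":0,"rz":0,"hand":1},{"dx":0.003,"dy":0.243,"dz":-0.007,"rx":0,"ry":0,"rz":0,"hand":1}]'
```

```text
clock: 12.07
ee_pos: [556.5, -241.2, 98.2]
tcp_rot: [-0.707, 0.019, -0.019, 0.707]
wrist_force: [-1.4, 0.5, -0.7]
grip_width: 0.582
```

```bash
python3 -m pendant '[{"dx":0,"dy":0,"dz":0,"rx":0,"ry":0,"rz":0,"hand":0.4},{"dx":0,"dy":0,"dz":0,"rx":0,"ry":0,"rz":0,"hand":0.35},{"dx":0,"dy":0,"dz":0,"rx":0,"ry":0,"rz":0,"hand":0.3},{"dx":0,"dy":0,"dz":0,"rx":0,"ry":0,"rz":0,"hand":0.2},{"dx":0,"dy":0,"dz":0,"rx":0,"ry":0,"rz":0,"hand":0.1},{"dx":0,"dy":0,"dz":0,"rx":0,"ry":0,"rz":0,"hand":0},{"dx":0,"dy":0,"dz":0,"rx":0,"ry":0,"rz":0,"hand":0},{"dx":0,"dy":0,"dz":0,"rx":0,"ry":0,"rz":0,"hand":0},{"dx":0,"dy":0,"dz":0,"rx":0,"ry":0,"rz":0,"hand":0},{"dx":0,"dy":0,"dz":0,"rx":0,"ry":0,"rz":0,"hand":0}]'
python3 -m pendant '[{"dx":0,"dy":-0.1,"dz":0,"rx":0,"ry":0,"rz":0,"hand":0},{"dx":0,"dy":-0.2,"dz":0,"rx":0,"ry":0,"rz":0,"hand":0},{"dx":0,"dy":-0.3,"dz":0,"rx":0,"ry":0,"rz":0,"hand":0},{"dx":0,"dy":-0.4,"dz":0,"rx":0,"ry":0,"rz":0,"hand":0},{"dx":0,"dy":-0.5,"dz":0,"rx":0,"ry":0,"rz":0,"hand":0},{"dx":0,"dy":-0.6,"dz":0,"rx":0,"ry":0,"rz":0,"hand":0},{"dx":0,"dy":-0.7,"dz":0,"rx":0,"ry":0,"rz":0,"hand":0},{"dx":0,"dy":-0.8,"dz":0,"rx":0,"ry":0,"rz":0,"hand":0},{"dx":0,"dy":-0.9,"dz":0,"rx":0,"ry":0,"rz":0,"hand":0},{"dx":0,"dy":-0.95,"dz":0,"rx":0,"ry":0,"rz":0,"hand":0}]'
python3 - <<'E'
from h import *; import pickle
c=cam("wrist"); d=cam("side"); pickle.dump(c,open("w6.pkl","wb"));pickle.dump(d,open("side6.pkl","wb"))
a=c[0]; b=cv2.resize(d[0][185:305,250:370],(420,420),interpolation=cv2.INTER_CUBIC)
o=np.hstack([cv2.resize(a,(480,360)),cv2.resize(b,(320,320))[:,:] if 0 else cv2.copyMakeBorder(cv2.resize(b,(320,320)),0,40,0,0,cv2.BORDER_CONSTANT)])
cv2.imwrite("pics/v6.png",o); s=manip.sense();print(s["ee_pos"],s["wrist_force"])
E
```

```text
clock: 12.9
ee_pos: [556.6, -241.1, 98.0]
tcp_rot: [0.707, -0.019, 0.019, -0.707]
wrist_force: [-0.8, 0.3, 0.5]
grip_width: 0.999
clock: 13.73
ee_pos: [556.9, -241.3, 194.7]
tcp_rot: [0.707, -0.018, 0.019, -0.707]
wrist_force: [0.5, -0.6, -0.0]
grip_width: 0.995
[ 556.90177646 -241.29871896  194.02277226] [-0.53322014  0.28263422 -0.06505861]
```

View pics/v6.png

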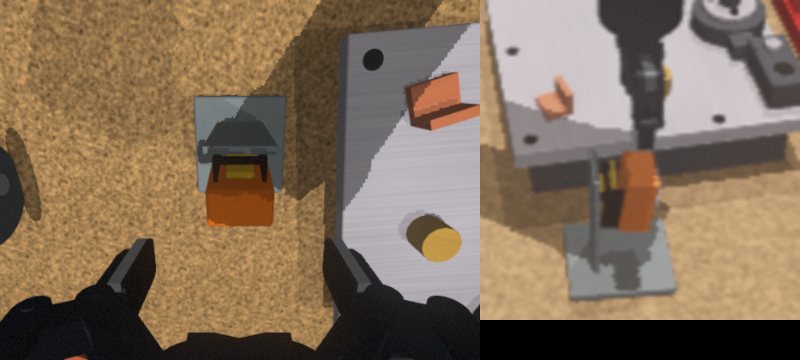

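Gauge hangs on the hook, upright and released, with its dial outward (wrist (240,195), side crop (635,190)). Next come the offcuts. I'll turn the half-closed fork 90° so both fingers push along the plate's +y, and take the square first.

```bash
python3 -c "
from h import *; print(np.round(manip.sense()['qpos'],2))"
python3 -m pendant '[{"dx":0.03,"dy":0,"dz":0.2,"rx":0,"ry":-0.015,"rz":0,"hand":0},{"dx":0.05,"dy":0,"dz":0.4,"rx":0,"ry":-0.03,"rz":0,"hand":0},{"dx":0.07,"dy":0,"dz":0.6,"rx":0,"ry":-0.045,"rz":0,"hand":0.4},{"dx":0.1,"dy":0,"dz":0.8,"rx":0,"ry":-0.06,"rz":0,"hand":0.74},{"dx":0.1,"dy":0,"dz":1,"rx":0,"ry":-0.075,"rz":0,"hand":0.74},{"dx":0.1,"dy":0,"dz":1,"rx":0,"ry":-0.09,"rz":0,"hand":0.74},{"dx":0.1,"dy":0,"dz":1,"rx":0,"ry":-0.105,"rz":0,"hand":0.74},{"dx":0.1,"dy":0,"dz":1,"rx":0,"ry":-0.12,"rz":0,"hand":0.74},{"dx":0.1,"dy":0,"dz":1,"rx":0,"ry":-0.13,"rz":0,"hand":0.74},{"dx":0.1,"dy":0,"dz":1,"rx":0,"ry":-0.13,"rz":0,"hand":0.74}]'
python3 -c "
from h import *; s=manip.sense(); T=R.from_quat(s['tcp_rot']).as_matrix(); print(np.round(s['qpos'],2),T.T@(np.array([582.5,106,94])-s['ee_pos']),np.arctan2(T[1,0],T[0,0]))"
```

```text
[-0.01  0.46  0.49  1.71 -0.25  1.03  2.08]
clock: 14.67
ee_pos: [571.5, -141.8, 192.5]
tcp_rot: [-0.656, -0.264, 0.265, 0.656]
wrist_force: [0.3, -0.1, -0.1]
grip_width: 0.259
[-0.04  0.4   0.3   1.75 -0.14  1.01  2.64] [179.95342341  98.48602809 170.69001976] 0.7671460401976332
```

```bash
python3 -m pendant '[{"dx":0.2,"dy":0,"dz":0.2,"rx":0,"ry":0.019,"rz":0,"hand":0.74},{"dx":0.4,"dy":0,"dz":0.4,"rx":0,"ry":0.038,"rz":0,"hand":0.74},{"dx":0.6,"dy":0,"dz":0.6,"rx":0,"ry":0.057,"rz":0,"hand":0.74},{"dx":0.8,"dy":0,"dz":0.75,"rx":0,"ry":0.076,"rz":0,"hand":0.74},{"dx":0.9,"dy":0,"dz":0.85,"rx":0,"ry":0.095,"rz":0,"hand":0.74},{"dx":0.9,"dy":0,"dz":0.85,"rx":0,"ry":0.114,"rz":0,"hand":0.74},{"dx":0.9,"dy":0,"dz":0.85,"rx":0,"ry":0.133,"rz":0,"hand":0.74},{"dx":0.9,"dy":0,"dz":0.85,"rx":0,"ry":0.152,"rz":0,"hand":0.74},{"dx":0.9,"dy":0,"dz":0.85,"rx":0,"ry":0.171,"rz":0,"hand":0.74},{"dx":0.9,"dy":0,"dz":0.85,"rx":0,"ry":0.188,"rz":0,"hand":0.74}]'
python3 -c "
from h import *; s=manip.sense(); T=R.from_quat(s['tcp_rot']).as_matrix(); y=np.arctan2(T[1,0],T[0,0]); print(np.round(s['qpos'],2),T.T@(np.array([582.5,106,94])-s['ee_pos']),y,'ry',(y+1.536)/6.2832)"
```

```text
clock: 15.5
ee_pos: [577.9, -18.1, 192.7]
tcp_rot: [0.691, -0.15, 0.149, -0.691]
wrist_force: [-0.2, -0.5, -0.2]
grip_width: 0.263
[-0.41  0.41  0.5   1.79 -0.23  1.    1.32] [-47.05033474  98.65440472 114.9369191 ] -0.42623226782709145 ry 0.1766246072340382
```

```bash
python3 -m pendant '[{"dx":-0.08,"dy":0.05,"dz":0.2,"rx":0,"ry":0.019,"rz":0,"hand":0.74},{"dx":-0.16,"dy":0.1,"dz":0.4,"rx":0,"ry":0.038,"rz":0,"hand":0.74},{"dx":-0.24,"dy":0.2,"dz":0.6,"rx":0,"ry":0.057,"rz":0,"hand":0.74},{"dx":-0.32,"dy":0.3,"dz":0.8,"rx":0,"ry":0.076,"rz":0,"hand":0.74},{"dx":-0.4,"dy":0.4,"dz":1,"rx":0,"ry":0.095,"rz":0,"hand":0.74},{"dx":-0.4,"dy":0.4,"dz":1,"rx":0,"ry":0.114,"rz":0,"hand":0.74},{"dx":-0.4,"dy":0.4,"dz":1,"rx":0,"ry":0.133,"rz":0,"hand":0.74},{"dx":-0.4,"dy":0.4,"dz":1,"rx":0,"ry":0.152,"rz":0,"hand":0.74},{"dx":-0.4,"dy":0.4,"dz":1,"rx":0,"ry":0.171,"rz":0,"hand":0.74},{"dx":-0.4,"dy":0.4,"dz":1,"rx":0,"ry":0.1766,"rz":0,"hand":0.74}]'
python3 -m pendant '[{"dx":0,"dy":0.1,"dz":0,"rx":0,"ry":0,"rz":0,"hand":0.74},{"dx":0,"dy":0.2,"dz":0,"rx":0,"ry":0,"rz":0,"hand":0.74},{"dx":0,"dy":0.3,"dz":0,"rx":0,"ry":0,"rz":0,"hand":0.74},{"dx":0,"dy":0.4,"dz":0,"rx":0,"ry":0,"rz":0,"hand":0.74},{"dx":0,"dy":0.48,"dz":0,"rx":0,"ry":0,"rz":0,"hand":0.74},{"dx":0,"dy":0.53,"dz":0,"rx":0,"ry":0,"rz":0,"hand":0.74},{"dx":0,"dy":0.57,"dz":0,"rx":0,"ry":0,"rz":0,"hand":0.74},{"dx":0,"dy":0.595,"dz":0,"rx":0,"ry":0,"rz":0,"hand":0.74},{"dx":0,"dy":0.595,"dz":0,"rx":0,"ry":0,"rz":0,"hand":0.74},{"dx":0,"dy":0.595,"dz":0,"rx":0,"ry":0,"rz":0,"hand":0.74}]'
python3 -c "
from h import *; s=manip.sense(); T=R.from_quat(s['tcp_rot']).as_matrix(); y=np.arctan2(T[1,0],T[0,0]); print(np.round(s['qpos'],2),s['ee_pos'],y,s['wrist_force'])"
```

```text
clock: 16.33
ee_pos: [581.8, 89.6, 152.6]
tcp_rot: [0.509, -0.491, 0.492, -0.508]
wrist_force: [-0.2, -0.4, 0.9]
grip_width: 0.263
clock: 17.17
ee_pos: [582.1, 89.4, 93.7]
tcp_rot: [-0.511, 0.489, -0.489, 0.511]
wrist_force: [-0.5, 0.1, -0.3]
grip_width: 0.26
[-0.69  0.61  0.65  1.83 -0.47  0.86  0.23] [582.13288918  89.4341831   93.69991423] -1.5269834839810552 [-0.52529618  0.14151408 -0.27188833]
```

```bash
python3 -m pendant '[{"dx":-0.08,"dy":0.01,"dz":0,"rx":0,"ry":0,"rz":0,"hand":0.74},{"dx":-0.14,"dy":0.01,"dz":0,"rx":0,"ry":0,"rz":0,"hand":0.74},{"dx":-0.2,"dy":0.01,"dz":0,"rx":0,"ry":0,"rz":0,"hand":0.74},{"dx":-0.27,"dy":0.01,"dz":0,"rx":0,"ry":0,"rz":0,"hand":0.74},{"dx":-0.34,"dy":0.01,"dz":0,"rx":0,"ry":0,"rz":0,"hand":0.74},{"dx":-0.42,"dy":0.01,"dz":0,"rx":0,"ry":0,"rz":0,"hand":0.74},{"dx":-0.5,"dy":0.01,"dz":0,"rx":0,"ry":0,"rz":0,"hand":0.74},{"dx":-0.58,"dy":0.01,"dz":0,"rx":0,"ry":0,"rz":0,"hand":0.74},{"dx":-0.65,"dy":0.01,"dz":0,"rx":0,"ry":0,"rz":0,"hand":0.74},{"dx":-0.7,"dy":0.01,"dz":0,"rx":0,"ry":0,"rz":0,"hand":0.74}]'
python3 -m pendant '[{"dx":-0.06,"dy":0,"dz":0,"rx":0,"ry":0,"rz":0,"hand":0.74},{"dx":-0.12,"dy":0,"dz":0,"rx":0,"ry":0,"rz":0,"hand":0.74},{"dx":-0.18,"dy":0,"dz":0,"rx":0,"ry":0,"rz":0,"hand":0.74},{"dx":-0.24,"dy":0,"dz":0,"rx":0,"ry":0,"rz":0,"hand":0.74},{"dx":-0.3,"dy":0,"dz":0,"rx":0,"ry":0,"rz":0,"hand":0.74},{"dx":-0.36,"dy":0,"dz":0,"rx":0,"ry":0,"rz":0,"hand":0.74},{"dx":-0.42,"dy":0,"dz":0,"rx":0,"ry":0,"rz":0,"hand":0.74},{"dx":-0.48,"dy":0,"dz":0,"rx":0,"ry":0,"rz":0,"hand":0.74},{"dx":-0.54,"dy":0,"dz":0,"rx":0,"ry":0,"rz":0,"hand":0.74},{"dx":-0.55,"dy":0,"dz":0,"rx":0,"ry":0,"rz":0,"hand":0.74}]'
python3 - <<'E'
from h import *
c=cam("scene"); cv2.imwrite("pics/s7.png",c[0]); print(manip.sense()["ee_pos"])
h=cv2.cvtColor(c[0],cv2.COLOR_BGR2HSV); r=(slice(205,290),slice(345,420))
m=cv2.inRange(h,(0,0,0),(179,90,120)); k=np.zeros_like(m); k[r]=m[r]
n,l,st,ce=cv2.connectedComponentsWithStats(k)
for i in range(1,n):
    if st[i,4]>10: print(st[i].tolist(),ray(c,[ce[i]],20).round().tolist(), c[0][l==i].mean(0).round())
# is the square still where it was on the plate?
print(c[0][225:242:4,325:338:4].mean(2))
E
```

```text
clock: 18.0
ee_pos: [578.9, 160.5, 92.5]
tcp_rot: [-0.511, 0.489, -0.489, 0.511]
wrist_force: [0.3, -2.4, 0.4]
grip_width: 0.261
clock: 18.83
ee_pos: [576.3, 215.9, 92.4]
tcp_rot: [-0.511, 0.489, -0.488, 0.511]
wrist_force: [-0.1, 0.9, -0.8]
grip_width: 0.258
[576.31602302 215.34713498  92.36546236]
[345, 205, 42, 50, 716] [[433.0, 230.0, 20.0]] [51. 50. 51.]
[356, 251, 11, 15, 131] [[584.0, 256.0, 20.0]] [73. 71. 72.]
[348, 272, 67, 17, 85] [[660.0, 318.0, 20.0]] [89. 80. 85.]
[[170.         169.33333333 170.         168.66666667]
 [168.33333333 172.         170.66666667 172.66666667]
 [169.         170.66666667 171.66666667 169.33333333]
 [187.         177.33333333 173.         170.66666667]
 [185.         186.66666667 189.         184.        ]]
```

Square is in the bin at about (584,256). Next is the slug at (614,−72): fly back over it, descend behind it and push.

```bash
python3 -m pendant '[{"dx":0,"dy":-0.2,"dz":0.05,"rx":0,"ry":0,"rz":0,"hand":0.74},{"dx":0.1,"dy":-0.4,"dz":0.1,"rx":0,"ry":0,"rz":0,"hand":0.74},{"dx":0.3,"dy":-0.5,"dz":0.15,"rx":0,"ry":0,"rz":0,"hand":0.74},{"dx":0.5,"dy":-0.55,"dz":0.2,"rx":0,"ry":0,"rz":0,"hand":0.74},{"dx":0.7,"dy":-0.55,"dz":0.25,"rx":0,"ry":0,"rz":0,"hand":0.74},{"dx":0.9,"dy":-0.55,"dz":0.25,"rx":0,"ry":0,"rz":0,"hand":0.74},{"dx":1,"dy":-0.55,"dz":0.25,"rx":0,"ry":0,"rz":0,"hand":0.74},{"dx":1,"dy":-0.55,"dz":0.25,"rx":0,"ry":0,"rz":0,"hand":0.74},{"dx":1,"dy":-0.55,"dz":0.25,"rx":0,"ry":0,"rz":0,"hand":0.74},{"dx":1,"dy":-0.55,"dz":0.25,"rx":0,"ry":0,"rz":0,"hand":0.74}]'
for i in 1 2; do python3 -m pendant '[{"dx":0.2,"dy":0,"dz":0,"rx":0,"ry":0,"rz":0,"hand":0.74},{"dx":0.4,"dy":0,"dz":0,"rx":0,"ry":0,"rz":0,"hand":0.74},{"dx":0.6,"dy":0,"dz":0,"rx":0,"ry":0,"rz":0,"hand":0.74},{"dx":0.8,"dy":0,"dz":0,"rx":0,"ry":0,"rz":0,"hand":0.74},{"dx":1,"dy":0,"dz":0,"rx":0,"ry":0,"rz":0,"hand":0.74},{"dx":1,"dy":0,"dz":0,"rx":0,"ry":0,"rz":0,"hand":0.74},{"dx":1,"dy":0,"dz":0,"rx":0,"ry":0,"rz":0,"hand":0.74},{"dx":1,"dy":0,"dz":0,"rx":0,"ry":0,"rz":0,"hand":0.74},{"dx":1,"dy":0,"dz":0,"rx":0,"ry":0,"rz":0,"hand":0.74},{"dx":1,"dy":0,"dz":0,"rx":0,"ry":0,"rz":0,"hand":0.74}]'; done
python3 -m pendant '[{"dx":0.15,"dy":0,"dz":0,"rx":0,"ry":0,"rz":0,"hand":0.74},{"dx":0.3,"dy":0,"dz":0,"rx":0,"ry":0,"rz":0,"hand":0.74},{"dx":0.38,"dy":0.05,"dz":0,"rx":0,"ry":0,"rz":0,"hand":0.74},{"dx":0.38,"dy":0.15,"dz":0,"rx":0,"ry":0,"rz":0,"hand":0.74},{"dx":0.38,"dy":0.26,"dz":0,"rx":0,"ry":0,"rz":0,"hand":0.74},{"dx":0.38,"dy":0.36,"dz":0,"rx":0,"ry":0,"rz":0,"hand":0.74},{"dx":0.38,"dy":0.45,"dz":0,"rx":0,"ry":0,"rz":0,"hand":0.74},{"dx":0.38,"dy":0.51,"dz":0,"rx":0,"ry":0,"rz":0,"hand":0.74},{"dx":0.38,"dy":0.55,"dz":0,"rx":0,"ry":0,"rz":0,"hand":0.74},{"dx":0.38,"dy":0.55,"dz":0,"rx":0,"ry":0,"rz":0,"hand":0.74}]'
```

```text
clock: 19.72
ee_pos: [605.7, 116.9, 147.3]
tcp_rot: [-0.511, 0.489, -0.488, 0.511]
wrist_force: [0.7, 0.0, 0.1]
grip_width: 0.264
clock: 20.55
ee_pos: [610.3, 17.0, 147.4]
tcp_rot: [-0.511, 0.489, -0.488, 0.511]
wrist_force: [-0.4, -0.7, -0.1]
grip_width: 0.258
clock: 21.38
ee_pos: [614.8, -83.1, 147.5]
tcp_rot: [-0.511, 0.489, -0.488, 0.511]
wrist_force: [-0.1, -0.2, 1.2]
grip_width: 0.263
clock: 22.22
ee_pos: [616.0, -121.9, 91.5]
tcp_rot: [0.511, -0.489, 0.489, -0.511]
wrist_force: [-0.6, 0.4, 0.5]
grip_width: 0.261
```

```bash
python3 -m pendant '[{"dx":-0.06,"dy":-0.01,"dz":0,"rx":0,"ry":0,"rz":0,"hand":0.74},{"dx":-0.12,"dy":-0.01,"dz":0,"rx":0,"ry":0,"rz":0,"hand":0.74},{"dx":-0.18,"dy":-0.01,"dz":0,"rx":0,"ry":0,"rz":0,"hand":0.74},{"dx":-0.26,"dy":-0.01,"dz":0,"rx":0,"ry":0,"rz":0,"hand":0.74},{"dx":-0.35,"dy":-0.01,"dz":0.01,"rx":0,"ry":0,"rz":0,"hand":0.74},{"dx":-0.45,"dy":-0.01,"dz":0.02,"rx":0,"ry":0,"rz":0,"hand":0.74},{"dx":-0.55,"dy":-0.01,"dz":0.03,"rx":0,"ry":0,"rz":0,"hand":0.74},{"dx":-0.65,"dy":-0.01,"dz":0.04,"rx":0,"ry":0,"rz":0,"hand":0.74},{"dx":-0.75,"dy":-0.01,"dz":0.05,"rx":0,"ry":0,"rz":0,"hand":0.74},{"dx":-0.85,"dy":-0.01,"dz":0.05,"rx":0,"ry":0,"rz":0,"hand":0.74}]'
for i in 1 2; do python3 -m pendant '[{"dx":-0.09,"dy":0,"dz":0,"rx":0,"ry":0,"rz":0,"hand":0.74},{"dx":-0.18,"dy":0,"dz":0.01,"rx":0,"ry":0,"rz":0,"hand":0.74},{"dx":-0.27,"dy":0,"dz":0.01,"rx":0,"ry":0,"rz":0,"hand":0.74},{"dx":-0.36,"dy":0,"dz":0.02,"rx":0,"ry":0,"rz":0,"hand":0.74},{"dx":-0.45,"dy":0,"dz":0.02,"rx":0,"ry":0,"rz":0,"hand":0.74},{"dx":-0.54,"dy":0,"dz":0.03,"rx":0,"ry":0,"rz":0,"hand":0.74},{"dx":-0.63,"dy":0,"dz":0.03,"rx":0,"ry":0,"rz":0,"hand":0.74},{"dx":-0.72,"dy":0,"dz":0.04,"rx":0,"ry":0,"rz":0,"hand":0.74},{"dx":-0.8,"dy":0,"dz":0.05,"rx":0,"ry":0,"rz":0,"hand":0.74},{"dx":-0.88,"dy":0,"dz":0.05,"rx":0,"ry":0,"rz":0,"hand":0.74}]'; done
python3 -m pendant '[{"dx":-0.09,"dy":0,"dz":0,"rx":0,"ry":0,"rz":0,"hand":0.74},{"dx":-0.18,"dy":0,"dz":0.01,"rx":0,"ry":0,"rz":0,"hand":0.74},{"dx":-0.27,"dy":0,"dz":0.01,"rx":0,"ry":0,"rz":0,"hand":0.74},{"dx":-0.36,"dy":0,"dz":0.02,"rx":0,"ry":0,"rz":0,"hand":0.74},{"dx":-0.44,"dy":0,"dz":0.02,"rx":0,"ry":0,"rz":0,"hand":0.74},{"dx":-0.51,"dy":0,"dz":0.03,"rx":0,"ry":0,"rz":0,"hand":0.74},{"dx":-0.58,"dy":0,"dz":0.03,"rx":0,"ry":0,"rz":0,"hand":0.74},{"dx":-0.65,"dy":0,"dz":0.04,"rx":0,"ry":0,"rz":0,"hand":0.74},{"dx":-0.71,"dy":0,"dz":0.05,"rx":0,"ry":0,"rz":0,"hand":0.74},{"dx":-0.77,"dy":0,"dz":0.05,"rx":0,"ry":0,"rz":0,"hand":0.74}]'
python3 - <<'E'
from h import *
c=cam("scene"); cv2.imwrite("pics/s8.png",c[0])
h=cv2.cvtColor(c[0],cv2.COLOR_BGR2HSV)
for nm,lo,hi in(("brass",(15,120,60),(32,255,255)),("copper",(0,90,60),(14,255,255)),("dark",(0,0,0),(179,90,120))):
    m=cv2.inRange(h,lo,hi); k=np.zeros_like(m); r=(slice(190,284),slice(240,411)); k[r]=m[r]
    n,l,st,ce=cv2.connectedComponentsWithStats(k)
    for i in range(1,n):
        if 15<st[i,4]<400: print(nm,st[i].tolist(),ray(c,[ce[i]],20).round().tolist())
E
```

```text
clock: 23.05
ee_pos: [617.8, -36.0, 93.6]
tcp_rot: [-0.511, 0.489, -0.489, 0.511]
wrist_force: [-0.4, -1.8, 2.1]
grip_width: 0.261
clock: 23.88
ee_pos: [618.8, 51.9, 93.5]
tcp_rot: [0.511, -0.489, 0.489, -0.511]
wrist_force: [-0.5, -1.7, 2.7]
grip_width: 0.256
clock: 24.72
ee_pos: [620.0, 140.0, 93.5]
tcp_rot: [0.511, -0.489, 0.489, -0.511]
wrist_force: [0.6, -2.5, 1.9]
grip_width: 0.257
clock: 25.55
ee_pos: [621.5, 217.1, 93.4]
tcp_rot: [0.511, -0.489, 0.489, -0.511]
wrist_force: [-1.5, 1.0, -0.1]
grip_width: 0.262
brass [379, 190, 24, 26, 128] [[305.0, 340.0, 20.0]]
brass [358, 262, 10, 6, 43] [[606.0, 263.0, 20.0]]
copper [255, 200, 11, 7, 68] [[418.0, -104.0, 20.0]]
dark [348, 272, 27, 12, 41] [[666.0, 251.0, 20.0]]
dark [240, 279, 26, 5, 73] [[741.0, -54.0, 20.0]]
```

Slug's brass colour shows in the bin at about (606,263). Last is the angle, at about (495,−84).

```bash
python3 -m pendant '[{"dx":0,"dy":-0.2,"dz":-0.05,"rx":0,"ry":0,"rz":0,"hand":0.74},{"dx":0.1,"dy":-0.4,"dz":-0.1,"rx":0,"ry":0,"rz":0,"hand":0.74},{"dx":0.3,"dy":-0.5,"dz":-0.2,"rx":0,"ry":0,"rz":0,"hand":0.74},{"dx":0.5,"dy":-0.55,"dz":-0.3,"rx":0,"ry":0,"rz":0,"hand":0.74},{"dx":0.7,"dy":-0.55,"dz":-0.4,"rx":0,"ry":0,"rz":0,"hand":0.74},{"dx":0.9,"dy":-0.55,"dz":-0.5,"rx":0,"ry":0,"rz":0,"hand":0.74},{"dx":1,"dy":-0.55,"dz":-0.5,"rx":0,"ry":0,"rz":0,"hand":0.74},{"dx":1,"dy":-0.55,"dz":-0.5,"rx":0,"ry":0,"rz":0,"hand":0.74},{"dx":1,"dy":-0.55,"dz":-0.5,"rx":0,"ry":0,"rz":0,"hand":0.74},{"dx":1,"dy":-0.55,"dz":-0.5,"rx":0,"ry":0,"rz":0,"hand":0.74}]'
for i in 1 2; do python3 -m pendant '[{"dx":0.2,"dy":0,"dz":-0.1,"rx":0,"ry":0,"rz":0,"hand":0.74},{"dx":0.4,"dy":0,"dz":-0.2,"rx":0,"ry":0,"rz":0,"hand":0.74},{"dx":0.6,"dy":0,"dz":-0.3,"rx":0,"ry":0,"rz":0,"hand":0.74},{"dx":0.8,"dy":0,"dz":-0.4,"rx":0,"ry":0,"rz":0,"hand":0.74},{"dx":1,"dy":0,"dz":-0.45,"rx":0,"ry":0,"rz":0,"hand":0.74},{"dx":1,"dy":0,"dz":-0.45,"rx":0,"ry":0,"rz":0,"hand":0.74},{"dx":1,"dy":0,"dz":-0.45,"rx":0,"ry":0,"rz":0,"hand":0.74},{"dx":1,"dy":0,"dz":-0.45,"rx":0,"ry":0,"rz":0,"hand":0.74},{"dx":1,"dy":0,"dz":-0.45,"rx":0,"ry":0,"rz":0,"hand":0.74},{"dx":1,"dy":0,"dz":-0.45,"rx":0,"ry":0,"rz":0,"hand":0.74}]'; done
python3 -m pendant '[{"dx":0.15,"dy":0,"dz":0,"rx":0,"ry":0,"rz":0,"hand":0.74},{"dx":0.3,"dy":0,"dz":0,"rx":0,"ry":0,"rz":0,"hand":0.74},{"dx":0.4,"dy":0,"dz":0,"rx":0,"ry":0,"rz":0,"hand":0.74},{"dx":0.4,"dy":0.1,"dz":0,"rx":0,"ry":0,"rz":0,"hand":0.74},{"dx":0.4,"dy":0.2,"dz":0,"rx":0,"ry":0,"rz":0,"hand":0.74},{"dx":0.4,"dy":0.3,"dz":0,"rx":0,"ry":0,"rz":0,"hand":0.74},{"dx":0.4,"dy":0.4,"dz":0,"rx":0,"ry":0,"rz":0,"hand":0.74},{"dx":0.4,"dy":0.48,"dz":0,"rx":0,"ry":0,"rz":0,"hand":0.74},{"dx":0.4,"dy":0.55,"dz":0,"rx":0,"ry":0,"rz":0,"hand":0.74},{"dx":0.4,"dy":0.56,"dz":0,"rx":0,"ry":0,"rz":0,"hand":0.74}]'
```

```text
clock: 26.43
ee_pos: [576.2, 115.3, 148.4]
tcp_rot: [-0.511, 0.489, -0.489, 0.511]
wrist_force: [-0.5, 0.8, -0.6]
grip_width: 0.258
clock: 27.27
ee_pos: [535.6, 13.4, 148.4]
tcp_rot: [0.511, -0.489, 0.489, -0.511]
wrist_force: [-0.3, -1.0, 0.0]
grip_width: 0.259
clock: 28.1
ee_pos: [495.0, -88.6, 148.4]
tcp_rot: [0.511, -0.489, 0.489, -0.511]
wrist_force: [0.4, 0.7, 0.8]
grip_width: 0.262
clock: 28.93
ee_pos: [495.9, -129.2, 91.1]
tcp_rot: [0.511, -0.489, 0.488, -0.51]
wrist_force: [-0.3, 0.1, 0.0]
grip_width: 0.256
```

```bash
for i in 1 2 3; do python3 -m pendant '[{"dx":-0.09,"dy":0,"dz":0,"rx":0,"ry":0,"rz":0,"hand":0.74},{"dx":-0.18,"dy":0,"dz":0,"rx":0,"ry":0,"rz":0,"hand":0.74},{"dx":-0.27,"dy":0,"dz":0,"rx":0,"ry":0,"rz":0,"hand":0.74},{"dx":-0.36,"dy":0,"dz":0.01,"rx":0,"ry":0,"rz":0,"hand":0.74},{"dx":-0.45,"dy":0,"dz":0.01,"rx":0,"ry":0,"rz":0,"hand":0.74},{"dx":-0.54,"dy":0,"dz":0.01,"rx":0,"ry":0,"rz":0,"hand":0.74},{"dx":-0.63,"dy":0,"dz":0.02,"rx":0,"ry":0,"rz":0,"hand":0.74},{"dx":-0.72,"dy":0,"dz":0.02,"rx":0,"ry":0,"rz":0,"hand":0.74},{"dx":-0.8,"dy":0,"dz":0.02,"rx":0,"ry":0,"rz":0,"hand":0.74},{"dx":-0.88,"dy":0,"dz":0.02,"rx":0,"ry":0,"rz":0,"hand":0.74}]'; done
python3 -m pendant '[{"dx":-0.09,"dy":0,"dz":0,"rx":0,"ry":0,"rz":0,"hand":0.74},{"dx":-0.18,"dy":0,"dz":0.01,"rx":0,"ry":0,"rz":0,"hand":0.74},{"dx":-0.27,"dy":0,"dz":0.01,"rx":0,"ry":0,"rz":0,"hand":0.74},{"dx":-0.36,"dy":0,"dz":0.02,"rx":0,"ry":0,"rz":0,"hand":0.74},{"dx":-0.45,"dy":0,"dz":0.02,"rx":0,"ry":0,"rz":0,"hand":0.74},{"dx":-0.53,"dy":0,"dz":0.02,"rx":0,"ry":0,"rz":0,"hand":0.74},{"dx":-0.61,"dy":0,"dz":0.02,"rx":0,"ry":0,"rz":0,"hand":0.74},{"dx":-0.68,"dy":0,"dz":0.02,"rx":0,"ry":0,"rz":0,"hand":0.74},{"dx":-0.76,"dy":0,"dz":0.02,"rx":0,"ry":0,"rz":0,"hand":0.74},{"dx":-0.84,"dy":0,"dz":0.02,"rx":0,"ry":0,"rz":0,"hand":0.74}]'
```

```text
clock: 29.77
ee_pos: [494.6, -40.7, 92.5]
tcp_rot: [0.511, -0.489, 0.489, -0.511]
wrist_force: [-0.7, -0.7, 0.3]
grip_width: 0.255
clock: 30.6
ee_pos: [492.7, 47.4, 92.5]
tcp_rot: [0.511, -0.489, 0.489, -0.511]
wrist_force: [-0.4, -1.4, -0.1]
grip_width: 0.262
clock: 31.43
ee_pos: [490.9, 135.4, 92.5]
tcp_rot: [0.511, -0.489, 0.489, -0.511]
wrist_force: [-0.1, -1.1, 0.7]
grip_width: 0.26
clock: 32.27
ee_pos: [489.2, 219.3, 92.5]
tcp_rot: [0.511, -0.489, 0.489, -0.511]
wrist_force: [0.3, 0.3, 0.0]
grip_width: 0.26
```

Lift clear, back off over the plate, and take the last look (picture 12): wrist and scene together.

```bash
python3 -m pendant '[{"dx":0,"dy":-0.2,"dz":0,"rx":0,"ry":0,"rz":0,"hand":0.74},{"dx":0,"dy":-0.4,"dz":0,"rx":0,"ry":0,"rz":0,"hand":0.74},{"dx":0.2,"dy":-0.6,"dz":0,"rx":0,"ry":0,"rz":0,"hand":0.74},{"dx":0.4,"dy":-0.8,"dz":0,"rx":0,"ry":0,"rz":0,"hand":0.74},{"dx":0.6,"dy":-1,"dz":0,"rx":0,"ry":0,"rz":0,"hand":0.74},{"dx":0.8,"dy":-1,"dz":0,"rx":0,"ry":0,"rz":0,"hand":0.74},{"dx":0.8,"dy":-1,"dz":0,"rx":0,"ry":0,"rz":0,"hand":0.74},{"dx":0.8,"dy":-1,"dz":0,"rx":0,"ry":0,"rz":0,"hand":0.74},{"dx":0.8,"dy":-1,"dz":0,"rx":0,"ry":0,"rz":0,"hand":0.74},{"dx":0.8,"dy":-1,"dz":0,"rx":0,"ry":0,"rz":0,"hand":0.74}]'
python3 - <<'E'
from h import *
w,s,d=cam("wrist"),cam("scene"),cam("side")
a=cv2.resize(w[0],(400,300)); b=cv2.resize(s[0][180:300,330:490],(400,300),interpolation=cv2.INTER_CUBIC)
e=cv2.resize(s[0],(400,300)); f=cv2.resize(d[0][185:305,240:400],(400,300),interpolation=cv2.INTER_CUBIC)
cv2.imwrite("pics/final.png",np.vstack([np.hstack([a,b]),np.hstack([e,f])])); print(manip.sense()["ee_pos"],manip.sense()["wrist_force"])
E
```

```text
clock: 33.1
ee_pos: [492.5, 139.5, 192.1]
tcp_rot: [0.511, -0.489, 0.489, -0.511]
wrist_force: [0.3, -0.7, 0.5]
grip_width: 0.26
[492.6242628  139.18604896 192.22586323] [-0.38222805 -0.65222968  0.62062701]
```

View pics/final.png

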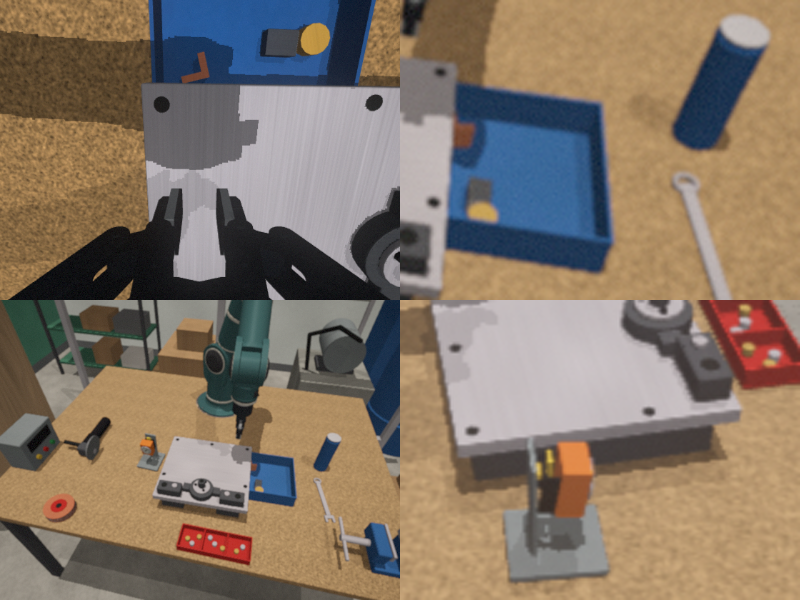

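All three offcuts are in the bin: the angle at wrist-panel (197,68), the square at (281,42) and the slug at (315,40). The plate is clear, the gauge hangs on its hook, and the bystanders look untouched.

```bash
python3 -c "
from rig import manip; print(manip.sign_off())"
```

```text
the job is handed in; nothing more can be done
None
```

The job is handed in with the gauge hung and all three offcuts in the bin. It finished at about 33 s of the 67 s allowed, and sign-off gave no verdict.

- **Gauge:** I gripped it by its flat sides and kept it upright. Before lowering, the wrist camera put the bar within about 1 mm of the hook seat in both directions. After release it hung upright with the dial outward, and it was still hanging that way in the last picture.
- **Offcuts:** I pushed the square, then the slug, then the angle off the +y edge with the half-closed fingers. Wrist force readings during the pushes stayed below 4 N. The last picture shows all three in the bin, with the angle apparently standing on its end.
- **Bystanders:** I never went near the grinder, spray can or wrench, and they look unmoved in the pictures, but I did not measure their positions. The arm ended clear of everything.
- **Other checks:** My first camera estimates of the gauge's yaw ranged from about 0.12 to 0.22 rad, and I used the close-up value of about 0.135. My first turn for the pushes brought the last joint close to its limit, so I turned the gripper the other way. No other check failed.

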